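Sort the jammed loaf tins back onto their stacks

TASK

A medium and a small loaf tin have been pushed into the heavy strap of large tins and are stuck fast, the small inside the medium. Prise them out and apart without shifting the strap, and nest each one gently and fully home on the stack of its own size, square and level. Leave the stacks and everything else where they stand.

Things in the scene. Friction and masses are not known exactly. Their poses are not given: they have to be found in the camera images.
- tin_small: Small cast-aluminium loaf tin, 0.2 kg, slick flared walls 3.6 thick: 100 x 60 at their top, 76 x 36 at the foot; 60 high. Rim round the top 10 high, 108 x 68 over all (grip it across the 68). It starts jammed in the medium tin, long sides parallel, its rim 18 above the medium's rim; its sprung sides hold it until a firm upward pull of 5 to 12 N. Origin: centre of the underside; x along the length.
- tin_medium: Medium tin, 0.26 kg: as the small one (same width, height and rim) but 145 long at the top of the walls, 121 at the foot, 153 over the rim. It starts jammed in the strap's middle tin, its rim 18 above that one's rim, with the small tin in it; its sprung sides hold it until a firm upward pull of 5 to 12 N. Origin: centre of the underside; x along the length.
- stack_small: Home of the small tin: two small tins nested (they stay together), loose on the bench, 78 high, 108 x 68 over the rims. Same-size tins nest each 18 higher than the one below, so a small tin is fully home with its origin 36 above this origin, centred, long axes parallel (either way round). The last 3 go stiffly. Origin: centre of the underside; x along the length.
- stack_medium: Home of the medium tin: two medium tins nested (they stay together), standing loose on the bench, 78 high, 153 x 68 over the rims. A medium tin is fully home with its origin 36 above this origin, centred, long axes parallel (either way round). The last 3 go stiffly. Origin: centre of the underside; x along the length.
- strap: Strap: three large tins side by side joined by flat steel bands, 2.6 kg, 204 x 237 over all, 60 high. Each large tin is 190 long at the top of its walls, 198 over the rim; width, height and rim as the others. The middle one holds the jammed tins; the others lie 80 to either side along y. Origin: centre of the underside; x along the tins' length.
- jar: Bystander: glass jar with steel lid, 64 across, 85 high, near the small stack. Origin: centre of its underside.
- bowl: Bystander: steel bowl, 100 across, 45 high, near the medium stack. Origin: centre of its underside.
- scraper: Bystander: bench scraper lying flat at the right, 115 long, 18 high. Origin: its underside.
- spatula: Bystander: palette knife with a dark wooden handle, 240 long, lying flat at the left. Origin: its underside.
- brush: Bystander: pastry brush, 130 long, lying in the strap's empty tin. Origin: its underside.
Mind the look-alikes: they are no part of the job. What is shaped like the tin_small but purple, turquoise or yellow is not meant.

How it is judged (in metres and radians):
At the end, for the whole second after the job is handed in: The small tin is nested in the small stack and the medium tin in the medium stack: each at most 6 mm above its fully nested height (origin 36 mm above the stack's), centred within 10 mm, long axes parallel within 4 degrees, level within 4 degrees, and at rest (horizontal distance between tin_small and stack_small below 0.01 m and z of tin_small in the frame of stack_small between 0.028 and 0.042 m and angle between the x axis of tin_small and the x axis of stack_small, either way round below 0.07 rad and angle between each of tin_small, stack_small, tin_medium, stack_medium's own z axis and vertical below 0.07 rad and linear speed of each of tin_small, tin_medium below 0.02 m/s and horizontal distance between tin_medium and stack_medium below 0.01 m and z of tin_medium in the frame of stack_medium between 0.028 and 0.042 m and angle between the x axis of tin_medium and the x axis of stack_medium, either way round below 0.07 rad); the robot touches nothing.
It fails at once if the strap is shifted, lifted or dragged by over 30 mm (distance of strap from where it was at the start of the episode above 0.03 m).
It fails at once if a stack is shifted by over 40 mm or tipped over (distance of any of stack_small, stack_medium from where it was at the start of the episode above 0.04 m or angle between any of stack_small, stack_medium's own z axis and vertical above 0.35 rad).
It fails at once if a tin is dropped or rammed into its stack: faster than 0.5 m/s within 50 mm above its nested place ((linear speed of tin_small above 0.5 m/s and horizontal distance between tin_small and stack_small below 0.05 m and z of tin_small in the frame of stack_small below 0.086 m) or (linear speed of tin_medium above 0.5 m/s and horizontal distance between tin_medium and stack_medium below 0.05 m and z of tin_medium in the frame of stack_medium below 0.086 m)).
It fails at once if a bystander is shifted by over 40 mm (distance of any of jar, bowl, scraper, spatula, brush from where it was at the start of the episode above 0.04 m).
It also fails if it takes over 62 s, if anything falls off the work surface, if the arm or the gripper's body presses on something with over 40 N, if the wrist force passes 120 N, or if a joint passes its speed limit or range.

ROBOT

A 6-joint arm with a two-finger parallel gripper is mounted at the origin on the work surface. World frame = base frame: x ahead of the robot, y to its left, z up, the work surface at z = 0. Lengths are in mm, angles in rad, forces in N, time in s.
With the tool pointing down it reaches from about 350 to 775 mm from the base axis. Payload 7.3 kg.
Tool frame: the origin (TCP) lies at the very end of the fingers, on their centre line; the grasp point (between the pads) lies 19 mm behind it; x points along the fingers, y is the direction in which the jaws open and shut, and the axes are right-handed (so a half turn about x gives the same grasp; the last joint's range is limited). The gripper opens to 92 mm and grips with 3 to 60 N. Pads are 19 mm wide; open, the fingers measure 130 mm over their backs; the gripper's body (75 mm by 190 mm) begins 47 mm behind the grasp point.
Start: joints at [-1.378, 0.342, 1.524, -0, 1.275, -0.146], TCP at [174.51, -495.168, 226.741] pointing down, gripper open.
Joint ranges: [-2.53, 2.53], [-0.77, 2.02], [0.04, 2.7], [-1, 4.14], [0.28, 2.66], [-3.11, 3.11]. Speed limits (rad/s): [2.57, 2.57, 3.14, 3.14, 3.14, 3.14].

INTERFACE

Orientations are given as [roll, pitch, yaw] about the fixed x, y, z axes, in that order (R = Rz(yaw) Ry(pitch) Rx(roll)).
In Python, from plant import sensors, capture, bot gives the robot as it stands.
- The arm moves only by the shell command python3 -m crank 'ROWS' [OPENING]. ROWS is JSON, a list of rows, each an object of numbers: "dx", "dy", "dz": the shift along the tool's x, y, z in cm; "spin": the turn about the tool's x in rad. A call has 1 to 20 rows; each row is the pose to reach, as a shift and turn from the pose commanded when the call began, along the tool's axes at that moment; what a row does not reach only later rows make up. A row lasts 1/12 s, in which the tool goes at most 41.7 mm and 7.16 degrees, less where a joint would pass 70% of its speed; a pose out of reach is approached as far as the arm can. A call with a gripper value outside its range is refused whole. OPENING is the opening in per cent of the stroke, from 0 (shut) to 100 (fully open), set as the call begins (- or left out, the last holds). The fingers move at their own pace and stop on an object; the grip force is fixed at half the most. Time passes only in rows, so rows that repeat a pose let the fingers close. It gives the time, the measured TCP pose, the force and the opening at its end, in the units of the state.
- sensors.get_obs(): the state, without advancing time (a new reading comes with each control period).
- capture(name): name is "side" or "top" or "wrist"; returns a dict with "frame" (480x640x3 uint8, blue, green, red), "vfov" (degrees; the focal length in pixels is half the picture's height over the tangent of half this angle, whatever the lens; pixels are square), "cx", "cy" (the principal point, pixels), "k1" (the pictures are not rectified: a ray, as slopes to the right and down, at radius r is drawn at 1 + k1 r^2 times it, then the intrinsics apply), "view" (4x4, takes a point from world to camera coordinates); the wrist camera has in their place "mount" (4x4, takes a point from camera to tool coordinates, whose origin is the TCP and whose axes are the tool frame's). Camera axes: x right, y down, z forward; pixel columns grow to the right and rows downward; lengths in mm; the calibration is good to about 2 mm. A picture is of the moment at which its call begins: read the wrist's pose just before it. There is no depth.
- bot.close_job(): hands the job in, once; it reports no verdict.
The state is a dict: "time": time; "joint_positions": joint angles; "dq": joint speeds; "tau": joint torques, N m; "tool_pos": TCP position; "tcp_rot": TCP orientation; "contact_force": force on the tool from outside, world axes, zero at the start; "moment": the same for the moment, N m; "grip_width": finger opening in mm.
Only numpy, scipy, OpenCV 4.12 (cv2) and the standard library are available. Lean on these libraries where they do the work, as an engineer would, in place of code of your own. Each camera call takes 0.05 s, during which the arm holds its last target.

## Working session

There is one attempt and no reset: what is moved stays moved. The work goes in short steps, Python scripts to look and compute and a shell command to move; the robot and the scene stay as the last step left them, time stands still between calls to the robot, and variables do not carry over. Pictures are saved under pics/ and viewed, and the job is handed in when it is done.

```bash
ls; mkdir -p pics; python3 - <<'E'
from plant import sensors, capture, bot
import cv2
print(sensors.get_obs())
for n in ("side","top","wrist"):
    c=capture(n); cv2.imwrite(f"pics/{n}0.png",c["frame"]); c.pop("frame"); print(n,c)
E
```

```text
pics
{'time': 0.0, 'joint_positions': array([-1.37800948e+00,  3.42715894e-01,  1.52501693e+00, -1.46188544e-05,
        1.27540740e+00, -1.45997863e-01]), 'dq': array([ 2.18619925e-04,  1.90994966e-03, -2.25566058e-05,  2.23175877e-04,
        2.59160821e-04, -8.12832487e-04]), 'tau': array([-6.17696824e-04, -4.31245780e+01, -2.44221890e+01,  7.17393612e-02,
        5.59275330e-02, -1.56122169e-04]), 'tool_pos': array([ 174.417319  , -494.74465966,  226.0485452 ]), 'tcp_rot': array([-1.70776151,  1.56924869,  1.77262012]), 'contact_force': array([-0.74138896,  0.02212096, -0.10091502]), 'moment': array([ 0.030149  ,  0.00126989, -0.00625762]), 'grip_width': 91.76418707570258}
side {'vfov': 57.376497887155985, 'cx': 321.7598807798106, 'cy': 236.9547519331286, 'k1': -0.08423049236780829, 'view': array([[-9.06612975e-01, -4.21594140e-01,  1.76435613e-02,
         4.27686342e+02],
       [-3.11955240e-01,  6.41512093e-01, -7.00818209e-01,
         2.11372366e+02],
       [ 2.84142293e-01, -6.40874883e-01, -7.13121688e-01,
         1.09378149e+03],
       [ 0.00000000e+00,  0.00000000e+0
[... 275 characters left out ...]
01,  2.00635073e-03, -1.36781026e-01,
         4.73360026e+02],
       [ 1.36793325e-01,  8.58741894e-03, -9.90562387e-01,
         1.54555869e+03],
       [ 0.00000000e+00,  0.00000000e+00,  0.00000000e+00,
         1.00000000e+00]])}
wrist {'vfov': 63.67655488570901, 'cx': 326.6447506082258, 'cy': 238.11793869867617, 'k1': -0.043678812712394315, 'mount': array([[ 3.27245290e-04, -2.77327435e-01,  9.60775409e-01,
        -1.58063738e+02],
       [ 9.99999907e-01, -1.80170222e-04, -3.92611428e-04,
        -2.82758971e-01],
       [ 2.81985039e-04,  9.60775448e-01,  2.77327350e-01,
        -7.36699122e+01],
       [ 0.00000000e+00,  0.00000000e+00,  0.00000000e+00,
         1.00000000e+00]])}
```

View pics/top0.png

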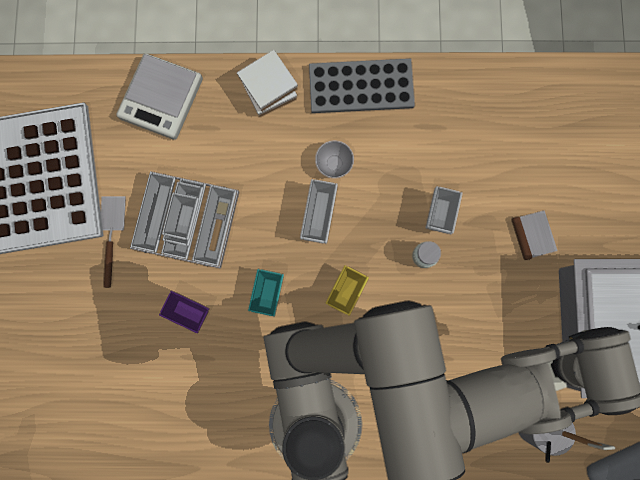

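View pics/side0.png

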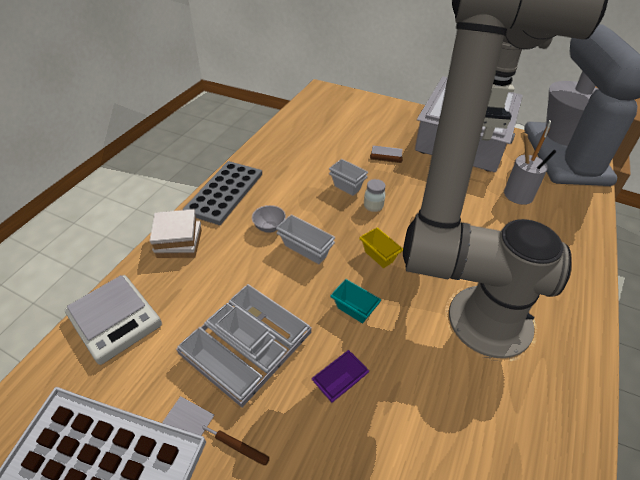

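View pics/wrist0.png

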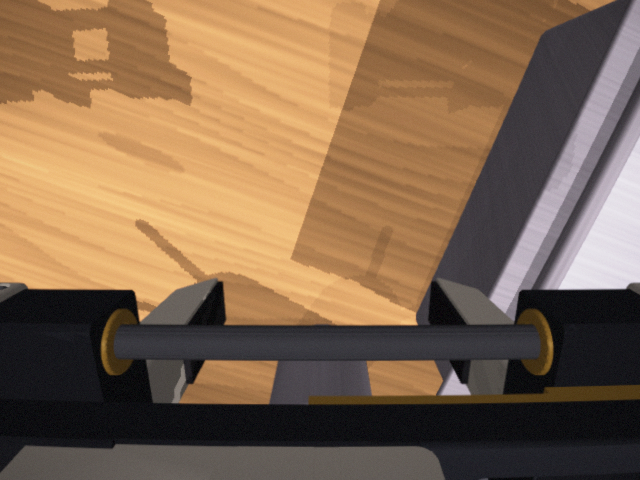

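```bash
python3 - <<'E'
import cv2
i=cv2.imread("pics/top0.png")
def crop(n,x,y,w,h,s):
    cv2.imwrite(n,cv2.resize(i[y:y+h,x:x+w],None,fx=s,fy=s,interpolation=cv2.INTER_CUBIC))
crop("pics/t_strap.png",120,165,130,110,6)
crop("pics/t_stacks.png",290,170,180,110,4)
E
```

```text
(no output)
```

View pics/t_strap.png

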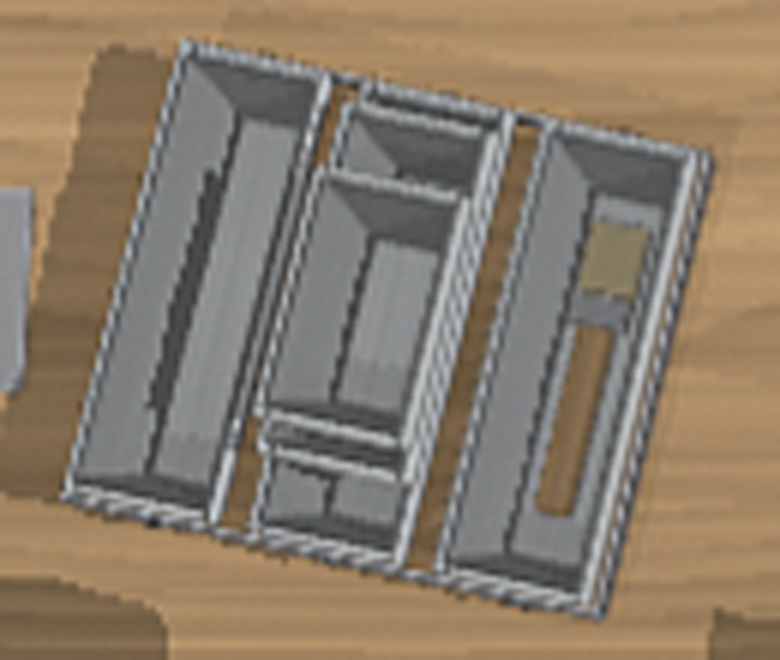

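View pics/t_stacks.png

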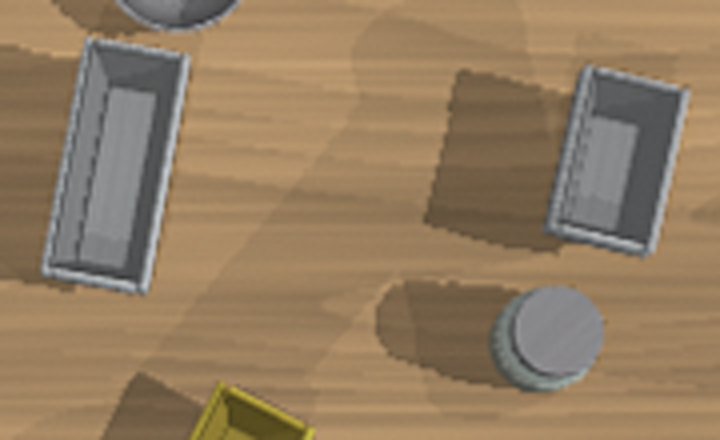

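```bash
cat > h.py <<'E'
import numpy as np, cv2
from scipy.optimize import least_squares
from scipy.spatial.transform import Rotation as R
def K(c):
    f=240/np.tan(np.radians(c["vfov"]/2)); return f
def proj(c,P,V):
    P=np.asarray(P,float); Q=P@V[:3,:3].T+V[:3,3]
    s=Q[:,:2]/Q[:,2:]; r2=(s**2).sum(1,keepdims=True); s=s*(1+c["k1"]*r2)
    return s*K(c)+[c["cx"],c["cy"]]
def wristview(c,pos,rpy):
    T=np.eye(4); T[:3,:3]=R.from_euler("xyz",rpy).as_matrix(); T[:3,3]=pos
    return np.linalg.inv(T@c["mount"])
def rect(L,W,z,x,y,a):
    p=np.array([[L/2,W/2],[L/2,-W/2],[-L/2,-W/2],[-L/2,W/2]])
    c,s=np.cos(a),np.sin(a)
    q=p@np.array([[c,s],[-s,c]])+[x,y]
    return np.c_[q,np.full(4,z)]
def fit(c,V,uv,L,W,z,x0=(500,0,0),idx=None,noz=True):
    """uv: n corner pixels matched to rect corners order (+x+y),(+x-y),(-x-y),(-x+y)"""
    uv=np.array(uv,float); idx=list(range(4)) if idx is None else idx
    f=lambda p:(proj(c,rect(L,W,z,*p)[idx],V)-uv).ravel()
    r=least_squares(f,x0,x_scale=[10,10,.1]); return r.x, np.abs(r.fun).max()
E
python3 - <<'E'
from h import *
from plant import capture
c=capture("top");V=c["view"]
cv=lambda pts,s,o:[((u+.5)/s-.5+o[0],(v+.5)/s-.5+o[1]) for u,v in pts]
S=lambda pts:cv(pts,6,(120,165)); T=lambda pts:cv(pts,4,(290,170))
# image: +y left, +x up -> order TL,TR,BR,BL
print("small",fit(c,V,S([(320,172),(467,198),(405,447),(256,412)]),108,68,96))
print("strapL",fit(c,V,S([(185,42),(330,78),(215,525),(66,495)]),198,68,60))
print("stS",fit(c,V,T([(587,67),(690,90),(650,255),(545,230)]),108,68,78))
print("stM",fit(c,V,T([(87,38),(190,52),(147,294),(42,274)]),153,68,78))
E
```

```text
small (array([ 5.10382094e+02,  3.30200181e+02, -2.17323998e-01]), np.float64(1.4731831528671364))
strapL (array([ 5.26669453e+02,  4.07821068e+02, -2.18602818e-01]), np.float64(0.8584320022551424))
stS (array([ 5.27102742e+02, -3.23207407e+02, -2.59258367e-01]), np.float64(0.7258519725892825))
stM (array([ 5.25511071e+02, -1.16062419e+01, -1.78397559e-01]), np.float64(0.6032867245972113))
```

```bash
cat >> h.py <<'E'
def plan(x,y,z,a,obs=None):
    from plant import sensors
    o=obs or sensors.get_obs()
    Rm=R.from_euler("xyz",o["tcp_rot"]).as_matrix()
    d=Rm.T@(np.array([x,y,z])-o["tool_pos"])
    ty=Rm[:,1]; best=[]
    for s in (1,-1):
        t=s*np.array([-np.sin(a),np.cos(a),0])
        v=Rm.T@t; best.append(np.arctan2(v[2],v[1]))
    print("tool x",Rm[:,0].round(4),"y",Rm[:,1].round(3),"z",Rm[:,2].round(3),"j6",o["joint_positions"][5].round(3))
    print("pos",o["tool_pos"].round(1),"F",o["contact_force"].round(1),"g",round(o["grip_width"],1),"t",o["time"])
    print("shift cm",(d/10).round(2),"spins",np.round(best,4))
E
python3 -c "
from h import *
plan(527,-323,226,-.259)"
```

```text
tool x [-2.e-04  9.e-04 -1.e+00] y [ 0.332 -0.943 -0.001] z [-0.943 -0.332 -0.   ] j6 -0.146
pos [ 174.5 -494.9  226.3] F [-0.7 -0.9 -0.9] g 92.0 t 0.2
shift cm [  0.04  -4.5  -38.96] spins [-2.5438  0.5978]
```

```bash
python3 -m crank '[{"dy":-0.45,"dz":-3.9,"spin":0.06},{"dy":-0.9,"dz":-7.8,"spin":0.12},{"dy":-1.35,"dz":-11.7,"spin":0.18},{"dy":-1.8,"dz":-15.6,"spin":0.24},{"dy":-2.25,"dz":-19.5,"spin":0.3},{"dy":-2.7,"dz":-23.4,"spin":0.36},{"dy":-3.15,"dz":-27.3,"spin":0.42},{"dy":-3.6,"dz":-31.2,"spin":0.48},{"dy":-4.05,"dz":-35.1,"spin":0.54},{"dy":-4.5,"dz":-39,"spin":0.598},{"dy":-4.5,"dz":-39,"spin":0.598},{"dy":-4.5,"dz":-39,"spin":0.598},{"dy":-4.5,"dz":-39,"spin":0.598}]' 100
python3 - <<'E'
from h import *
from plant import capture,sensors
import pickle
o=sensors.get_obs(); plan(527,-323,226,-.259,o)
c=capture("wrist"); cv2.imwrite("pics/w1.png",c["frame"]); pickle.dump((o,c),open("w1.pkl","wb"))
E
```

```text
tool x [-2.e-04  9.e-04 -1.e+00] y [ 0.332 -0.943 -0.001] z [-0.943 -0.332 -0.   ] j6 -0.146
pos [ 174.5 -494.9  226.3] F [-0.7 -0.9 -0.9] g 92.0 t 0.2
shift cm [  0.04  -4.5  -38.96] spins [-2.5438  0.5978]invalid input at $[0]: expected keys dx, dy, dz, spin
```

View pics/w1.png

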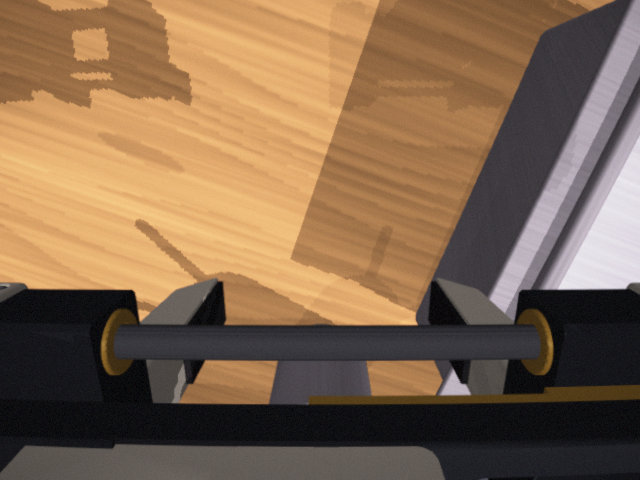

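```bash
python3 -m crank '[{"dx":0,"dy":-0.9,"dz":-7.8,"spin":0.12},{"dx":0,"dy":-1.8,"dz":-15.6,"spin":0.24},{"dx":0,"dy":-2.7,"dz":-23.4,"spin":0.36},{"dx":0,"dy":-3.6,"dz":-31.2,"spin":0.48},{"dx":0,"dy":-4.5,"dz":-39,"spin":0.598},{"dx":0,"dy":-4.5,"dz":-39,"spin":0.598},{"dx":0,"dy":-4.5,"dz":-39,"spin":0.598},{"dx":0,"dy":-4.5,"dz":-39,"spin":0.598},{"dx":0,"dy":-4.5,"dz":-39,"spin":0.598},{"dx":0,"dy":-4.5,"dz":-39,"spin":0.598},{"dx":0,"dy":-4.5,"dz":-39,"spin":0.598},{"dx":0,"dy":-4.5,"dz":-39,"spin":0.598},{"dx":0,"dy":-4.5,"dz":-39,"spin":0.598},{"dx":0,"dy":-4.5,"dz":-39,"spin":0.598}]' 100
python3 - <<'E'
from h import *
from plant import capture,sensors
import pickle
o=sensors.get_obs(); plan(527,-323,226,-.259,o)
c=capture("wrist"); cv2.imwrite("pics/w2.png",c["frame"]); pickle.dump((o,c),open("w2.pkl","wb"))
E
```

```text
time: 1.42
tool_pos: [526.4, -323.8, 226.7]
tcp_rot: [0.309, 1.57, -3.093]
contact_force: [0.2, -0.3, 0.3]
grip_width: 91.8
tool x [-6.e-04 -0.e+00 -1.e+00] y [-0.258 -0.966  0.   ] z [-0.966  0.258  0.001] j6 1.156
pos [ 526.4 -323.8  226.7] F [ 0.2 -0.3  0.3] g 91.8 t 1.4167
shift cm [ 0.07 -0.09 -0.04] spins [ 3.1401e+00 -1.5000e-03]
```

View pics/w2.png

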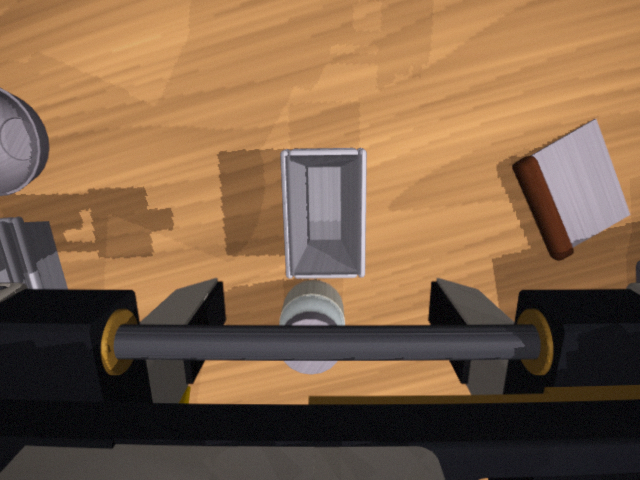

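```bash
cat >> h.py <<'E'
def crop(src,n,x,y,w,h,s):
    i=cv2.imread(src); cv2.imwrite(n,cv2.resize(i[y:y+h,x:x+w],None,fx=s,fy=s,interpolation=cv2.INTER_CUBIC))
def unc(pts,s,o): return [((u+.5)/s-.5+o[0],(v+.5)/s-.5+o[1]) for u,v in pts]
E
python3 -c "
from h import *
crop('pics/w2.png','pics/w2c.png',270,140,110,145,4)"
```

```text
(no output)
```

View pics/w2c.png

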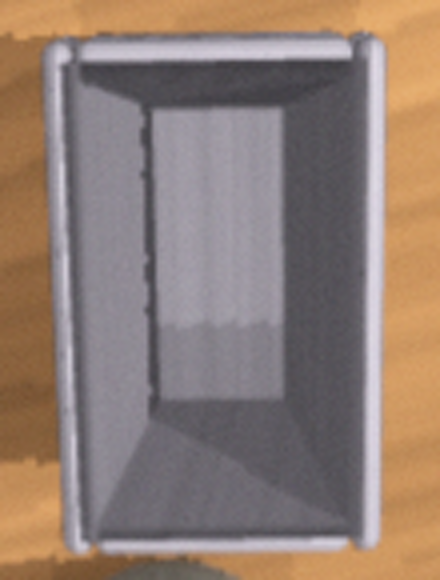

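```bash
python3 - <<'E'
from h import *
import pickle
o,c=pickle.load(open("w2.pkl","rb"));V=wristview(c,o["tool_pos"],o["tcp_rot"])
uv=unc([(43,38),(387,36),(380,549),(62,552)],4,(270,140))
for z in (73,76,78): print(z,fit(c,V,uv,108,68,z,(527,-323,-.26)))
E
```

```text
73 (array([ 5.29371674e+02, -3.22815737e+02, -2.51746400e-01]), np.float64(0.5091291510422593))
76 (array([ 5.29927917e+02, -3.22983175e+02, -2.51755577e-01]), np.float64(0.5509171273849347))
78 (array([ 5.30297919e+02, -3.23094580e+02, -2.51761804e-01]), np.float64(0.8408067479620058))
```

```bash
python3 -c "
from h import *
plan(525.5,-12,226,-.178)"
```

```text
tool x [-3.e-04 -1.e-04 -1.e+00] y [-0.258 -0.966  0.   ] z [-0.966  0.258  0.   ] j6 1.156
pos [ 526.3 -324.   226.9] F [0.3 0.8 0.5] g 92.1 t 1.4667
shift cm [  0.08 -30.12   8.13] spins [ 3.0586 -0.083 ]
```

```bash
python3 -m crank '[{"dx":0,"dy":-30.1,"dz":8.1,"spin":-0.083},{"dx":0,"dy":-30.1,"dz":8.1,"spin":-0.083},{"dx":0,"dy":-30.1,"dz":8.1,"spin":-0.083},{"dx":0,"dy":-30.1,"dz":8.1,"spin":-0.083},{"dx":0,"dy":-30.1,"dz":8.1,"spin":-0.083},{"dx":0,"dy":-30.1,"dz":8.1,"spin":-0.083},{"dx":0,"dy":-30.1,"dz":8.1,"spin":-0.083},{"dx":0,"dy":-30.1,"dz":8.1,"spin":-0.083},{"dx":0,"dy":-30.1,"dz":8.1,"spin":-0.083},{"dx":0,"dy":-30.1,"dz":8.1,"spin":-0.083},{"dx":0,"dy":-30.1,"dz":8.1,"spin":-0.083}]'
python3 - <<'E'
from h import *
from plant import capture,sensors
import pickle
o=sensors.get_obs(); plan(510,330,226,-.218,o)
c=capture("wrist"); cv2.imwrite("pics/w3.png",c["frame"]); pickle.dump((o,c),open("w3.pkl","wb"))
E
```

```text
time: 2.38
tool_pos: [526.2, -12.8, 227.0]
tcp_rot: [2.368, 1.57, -0.952]
contact_force: [0.8, -0.3, 0.3]
grip_width: 91.4
tool x [ 5.e-04 -8.e-04 -1.e+00] y [-0.177 -0.984  0.001] z [-0.984  0.177 -0.001] j6 1.579
pos [526.2 -12.8 227. ] F [ 0.8 -0.3  0.3] g 91.4 t 2.3833
shift cm [  0.07 -33.46   7.65] spins [-3.1011  0.0404]
```

View pics/w3.png

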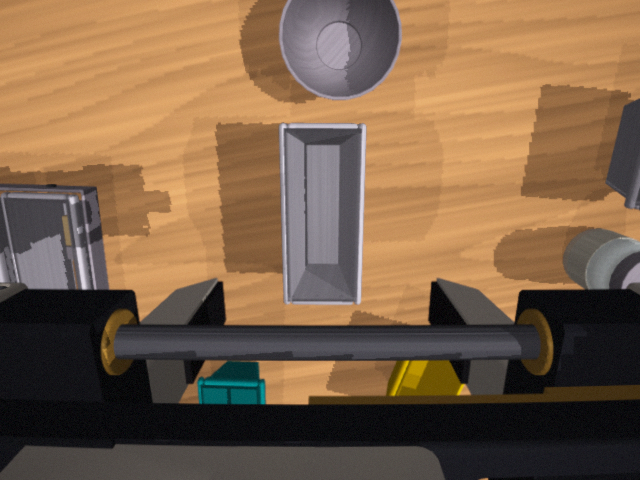

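```bash
python3 -c "
from h import *
crop('pics/w3.png','pics/w3c.png',270,115,110,145,4)
crop('pics/w3.png','pics/w3d.png',270,220,110,95,4)"
python3 -m crank '[{"dx":0,"dy":-33.4,"dz":7.6,"spin":0.04},{"dx":0,"dy":-33.4,"dz":7.6,"spin":0.04},{"dx":0,"dy":-33.4,"dz":7.6,"spin":0.04},{"dx":0,"dy":-33.4,"dz":7.6,"spin":0.04},{"dx":0,"dy":-33.4,"dz":7.6,"spin":0.04},{"dx":0,"dy":-33.4,"dz":7.6,"spin":0.04},{"dx":0,"dy":-33.4,"dz":7.6,"spin":0.04},{"dx":0,"dy":-33.4,"dz":7.6,"spin":0.04},{"dx":0,"dy":-33.4,"dz":7.6,"spin":0.04},{"dx":0,"dy":-33.4,"dz":7.6,"spin":0.04},{"dx":0,"dy":-33.4,"dz":7.6,"spin":0.04},{"dx":0,"dy":-33.4,"dz":7.6,"spin":0.04}]'
python3 - <<'E'
from h import *
from plant import capture,sensors
import pickle
o=sensors.get_obs(); plan(510,330,226,-.218,o)
c=capture("wrist"); cv2.imwrite("pics/w4.png",c["frame"]); pickle.dump((o,c),open("w4.pkl","wb"))
E
```

```text
time: 3.43
tool_pos: [510.7, 328.6, 226.5]
tcp_rot: [1.48, 1.57, -1.881]
contact_force: [-0.4, -0.1, 0.1]
grip_width: 91.8
tool x [-3.e-04 -1.e-03 -1.e+00] y [-0.217 -0.976  0.001] z [-0.976  0.217  0.   ] j6 2.235
pos [510.7 328.6 226.5] F [-0.4 -0.1  0.1] g 91.8 t 3.4333
shift cm [ 0.05 -0.12  0.1 ] spins [ 3.141e+00 -6.000e-04]
```

View pics/w3c.png

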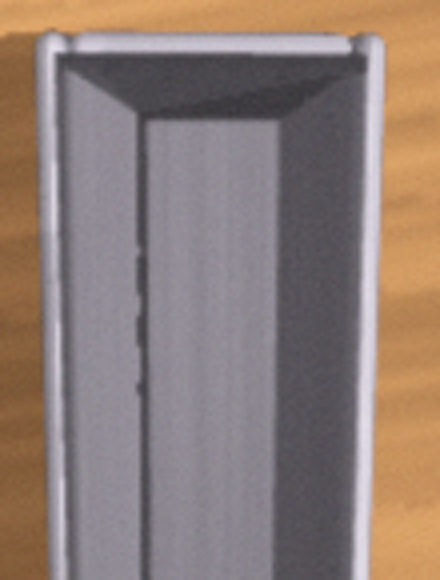

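View pics/w3d.png

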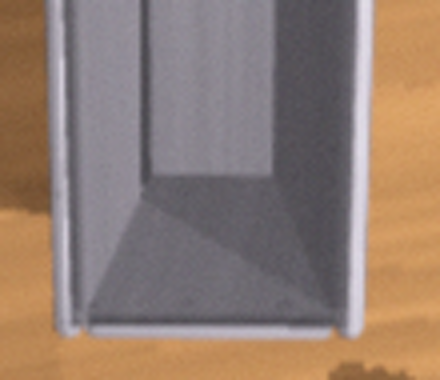

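View pics/w4.png

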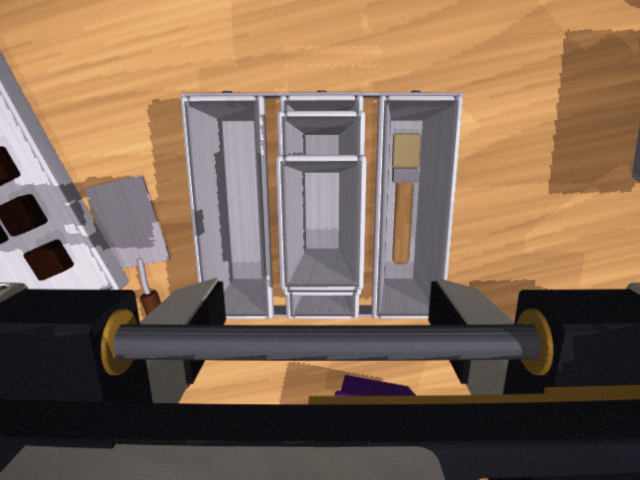

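```bash
python3 -c "
from h import *
crop('pics/w4.png','pics/w4c.png',265,85,110,130,5)
crop('pics/w4.png','pics/w4d.png',265,200,110,125,5)"
```

```text
(no output)
```

View pics/w4c.png

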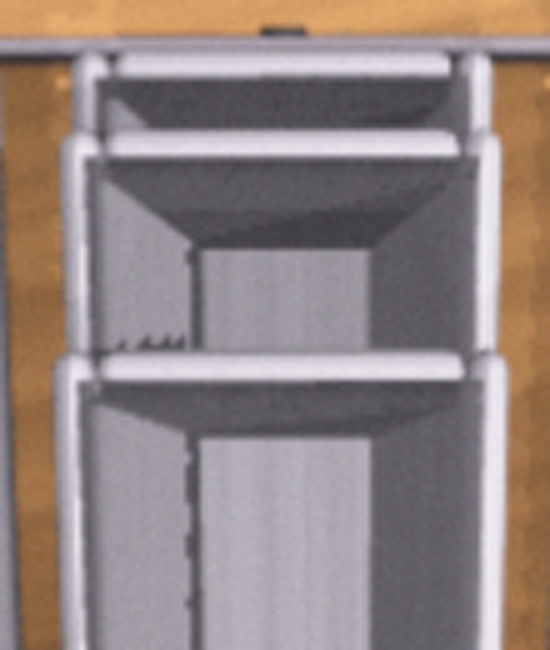

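View pics/w4d.png

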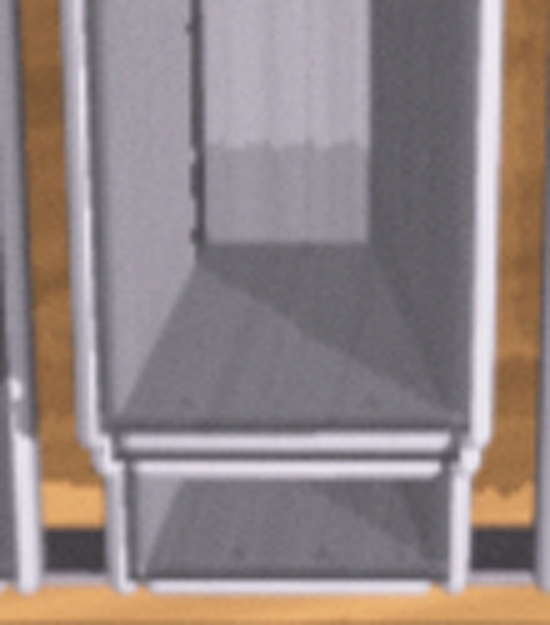

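```bash
python3 - <<'E'
from h import *
import pickle
o,c=pickle.load(open("w3.pkl","rb"));V=wristview(c,o["tool_pos"],o["tcp_rot"])
uv=unc([(37,33),(386,34)],4,(270,115))+unc([(363,336),(57,335)],4,(270,220))
print("stM",fit(c,V,uv,153,68,76,(527,-10,-.2)))
o,c=pickle.load(open("w4.pkl","rb"));V=wristview(c,o["tool_pos"],o["tcp_rot"])
uv=unc([(55,356),(508,356)],5,(265,85))+unc([(490,445),(85,448)],5,(265,200))
print("sm",fit(c,V,uv,108,68,94,(510,330,-.2)))
uv=unc([(62,135),(500,135)],5,(265,85))+unc([(475,473),(100,475)],5,(265,200))
print("med",fit(c,V,uv,153,68,76,(510,330,-.2)))
x,_=fit(c,V,uv,153,68,76,(510,330,-.2))
plan(*fit(c,V,unc([(55,356),(508,356)],5,(265,85))+unc([(490,445),(85,448)],5,(265,200)),108,68,94,(510,330,-.2))[0][:2],81,-.218)
E
```

```text
stM (array([ 5.27382492e+02, -9.75825297e+00, -1.82635405e-01]), np.float64(0.8113461438734362))
sm (array([ 5.11240709e+02,  3.32158064e+02, -2.14390493e-01]), np.float64(1.2474023216598198))
med (array([ 5.20462969e+02,  3.30316075e+02, -2.15762033e-01]), np.float64(1.6252351617401928))
tool x [-1.e-04 -7.e-04 -1.e+00] y [-0.217 -0.976  0.001] z [-0.976  0.217 -0.   ] j6 2.236
pos [510.7 328.6 226.7] F [0.4 0.1 0.1] g 91.7 t 3.4833
shift cm [14.57 -0.37  0.03] spins [ 3.1407e+00 -9.0000e-04]
```

```bash
python3 -m crank '[{"dx":4,"dy":-0.3,"dz":0,"spin":0},{"dx":8,"dy":-0.3,"dz":0,"spin":0},{"dx":11,"dy":-0.3,"dz":0,"spin":0},{"dx":13,"dy":-0.3,"dz":0,"spin":0},{"dx":14.6,"dy":-0.3,"dz":0,"spin":0},{"dx":14.6,"dy":-0.3,"dz":0,"spin":0},{"dx":14.6,"dy":-0.3,"dz":0,"spin":0}]'
python3 - <<'E'
from h import *
from plant import capture,sensors
plan(511,332,81,-.215)
for n in("wrist","side"):
  c=capture(n); cv2.imwrite(f"pics/{n}5.png",c["frame"])
crop("pics/side5.png","pics/side5c.png",160,240,200,180,4)
E
```

```text
time: 4.07
tool_pos: [511.0, 332.1, 80.6]
tcp_rot: [0.864, 1.569, -2.496]
contact_force: [-0.2, -0.1, -0.3]
grip_width: 91.8
tool x [-1.1e-03 -8.0e-04 -1.0e+00] y [-0.216 -0.976  0.001] z [-0.976  0.216  0.001] j6 2.24
pos [511.  332.1  80.6] F [-0.2 -0.1 -0.3] g 91.8 t 4.0667
shift cm [-0.04  0.01 -0.01] spins [ 3.1384 -0.0032]
```

View pics/wrist5.png

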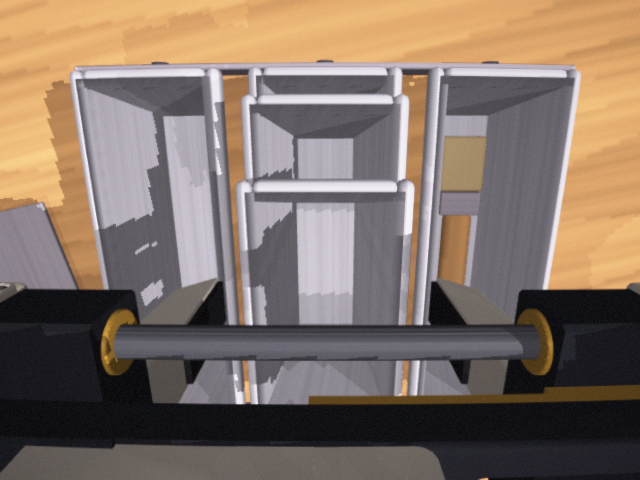

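View pics/side5c.png

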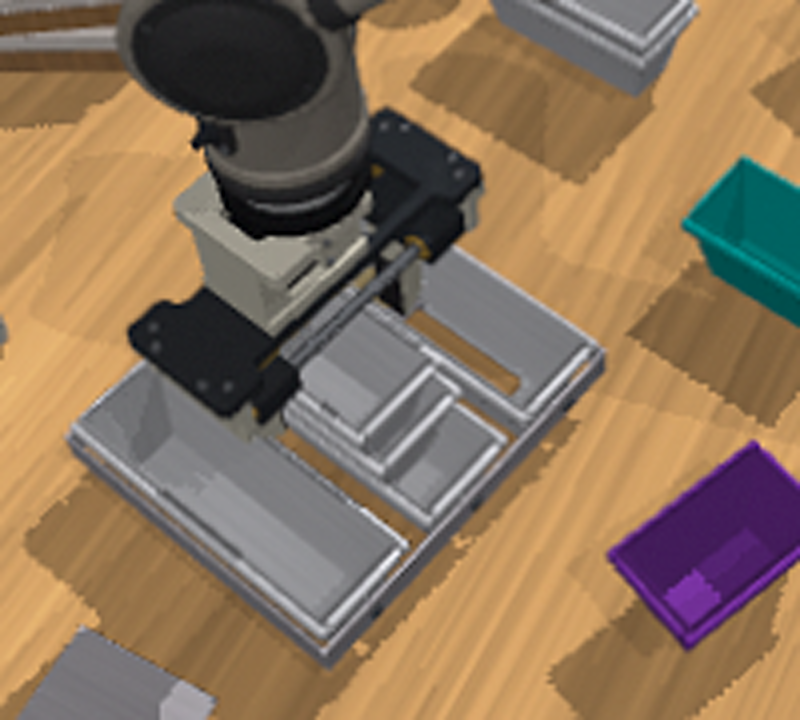

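```bash
python3 -m crank '[{"dx":0,"dy":0,"dz":0,"spin":0},{"dx":0,"dy":0,"dz":0,"spin":0},{"dx":0,"dy":0,"dz":0,"spin":0},{"dx":0,"dy":0,"dz":0,"spin":0},{"dx":0,"dy":0,"dz":0,"spin":0},{"dx":0,"dy":0,"dz":0,"spin":0}]' 0
```

```text
time: 4.67
tool_pos: [510.6, 333.0, 81.2]
tcp_rot: [1.847, 1.57, -1.51]
contact_force: [-1.4, -5.2, 6.0]
grip_width: 67.9
```

```bash
python3 -m crank '[{"dx":-0.1,"dy":0,"dz":0,"spin":0},{"dx":-0.2,"dy":0,"dz":0,"spin":0},{"dx":-0.3,"dy":0,"dz":0,"spin":0},{"dx":-0.4,"dy":0,"dz":0,"spin":0}]'; python3 -m crank '[{"dx":-0.2,"dy":0,"dz":0,"spin":0},{"dx":-0.4,"dy":0,"dz":0,"spin":0},{"dx":-0.6,"dy":0,"dz":0,"spin":0},{"dx":-0.8,"dy":0,"dz":0,"spin":0}]'
python3 - <<'E'
from h import *
from plant import capture,sensors
for n in("wrist","side"):
  c=capture(n); cv2.imwrite(f"pics/{n}6.png",c["frame"])
crop("pics/side6.png","pics/side6c.png",160,240,200,180,4)
E
```

```text
time: 5.0
tool_pos: [510.1, 333.3, 83.7]
tcp_rot: [0.804, 1.569, -2.554]
contact_force: [0.6, -4.9, -5.7]
grip_width: 67.2
time: 5.33
tool_pos: [510.9, 334.4, 93.6]
tcp_rot: [-2.123, 1.569, 0.803]
contact_force: [0.1, 0.9, -1.1]
grip_width: 67.9
```

View pics/wrist6.png

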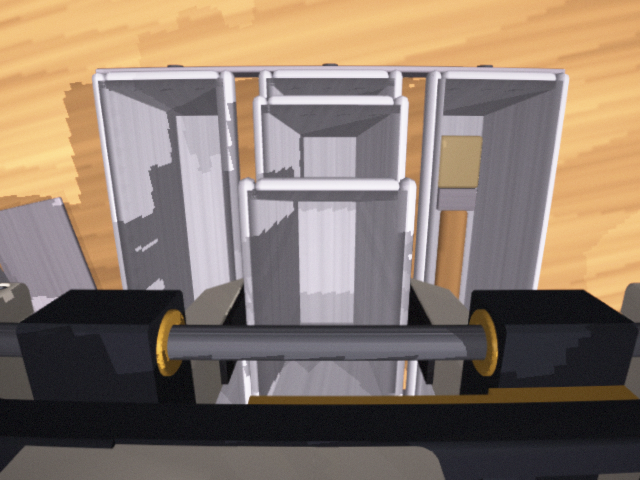

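View pics/side6c.png

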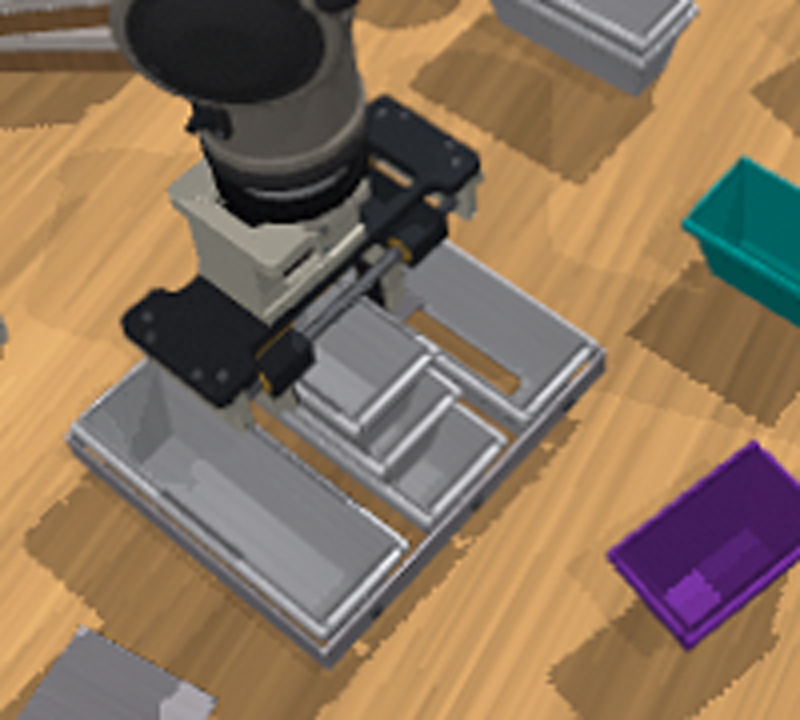

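```bash
python3 -c "
from h import *
crop('pics/wrist6.png','pics/w6c.png',230,160,200,90,4)"
python3 -m crank '[{"dx":-2,"dy":0,"dz":0,"spin":0},{"dx":-5,"dy":0,"dz":0,"spin":0},{"dx":-8,"dy":0,"dz":0,"spin":0},{"dx":-11,"dy":0,"dz":0,"spin":0},{"dx":-11,"dy":0,"dz":0,"spin":0},{"dx":-11,"dy":0,"dz":0,"spin":0}]'
python3 -c "
from h import *
plan(529.5,-323,200,-.252)"
```

```text
time: 5.93
tool_pos: [511.4, 334.3, 204.8]
tcp_rot: [-2.427, 1.566, 0.498]
contact_force: [-0.4, 0.6, -1.9]
grip_width: 67.4
tool x [ 0.0043  0.0023 -1.    ] y [-0.214 -0.977 -0.003] z [-0.977  0.214 -0.004] j6 2.24
pos [511.4 334.3 204.8] F [-0.4  0.6 -1.9] g 67.4 t 5.9333
shift cm [  0.34  63.82 -15.86] spins [-3.1057  0.0359]
```

View pics/w6c.png

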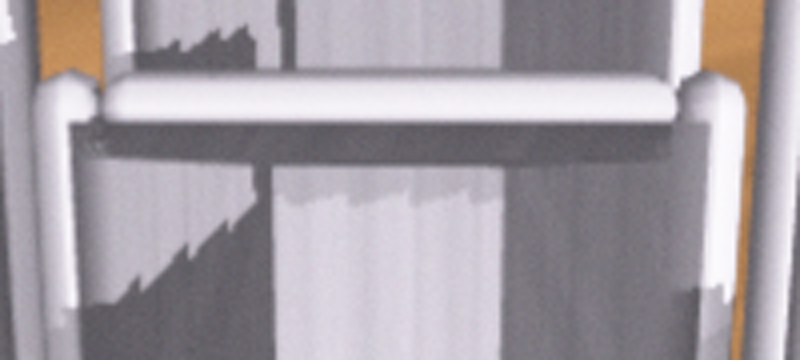

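```bash
python3 - <<'E'
from h import *
from plant import sensors
import pickle
o,c=pickle.load(open("w4.pkl","rb"));V=np.linalg.inv(c["mount"])
uv=np.array(unc([(35,75),(745,75)],4,(230,160)))
for d in (-12,-13.5,-15):
    def f(p):
        a=p[2]; P=[]
        for sy in(-34,34):
            z,y=-54,sy
            P.append([d,p[0]+y*np.cos(a)-z*np.sin(a),p[1]+y*np.sin(a)+z*np.cos(a)])
        return np.r_[(proj(c,P,V)-uv).ravel()]
    r=least_squares(f,[0,0,0]); print(d,r.x,r.fun)
E
python3 -m crank '[{"dx":0,"dy":2,"dz":-0.5,"spin":0.002},{"dx":0,"dy":5,"dz":-1.25,"spin":0.004},{"dx":0,"dy":9,"dz":-2.25,"spin":0.006},{"dx":0,"dy":13,"dz":-3.2,"spin":0.008},{"dx":0,"dy":17,"dz":-4.2,"spin":0.01},{"dx":0,"dy":21,"dz":-5.2,"spin":0.012},{"dx":0,"dy":25,"dz":-6.2,"spin":0.014},{"dx":0,"dy":29,"dz":-7.2,"spin":0.016},{"dx":0,"dy":33,"dz":-8.2,"spin":0.018},{"dx":0,"dy":37,"dz":-9.2,"spin":0.02},{"dx":0,"dy":41,"dz":-10.2,"spin":0.022},{"dx":0,"dy":45,"dz":-11.2,"spin":0.024},{"dx":0,"dy":49,"dz":-12.2,"spin":0.026},{"dx":0,"dy":53,"dz":-13.2,"spin":0.028},{"dx":0,"dy":57,"dz":-14.2,"spin":0.03},{"dx":0,"dy":60,"dz":-14.9,"spin":0.032},{"dx":0,"dy":62,"dz":-15.4,"spin":0.034},{"dx":0,"dy":63.8,"dz":-15.9,"spin":0.036},{"dx":0,"dy":63.8,"dz":-15.9,"spin":0.036},{"dx":0,"dy":63.8,"dz":-15.9,"spin":0.036}]'
python3 - <<'E'
from h import *
from plant import capture,sensors
import pickle
o=sensors.get_obs(); plan(529.5,-323,130,-.252,o)
c=capture("wrist"); cv2.imwrite("pics/w7.png",c["frame"]); pickle.dump((o,c),open("w7.pkl","wb"))
c=capture("side"); cv2.imwrite("pics/side7.png",c["frame"])
crop("pics/side7.png","pics/side7c.png",290,60,180,180,4)
E
```

```text
-12 [ 4.05085650e-01 -9.45612345e-01  3.09451082e-04] [-1.24415969  0.07571922  1.2447315   0.07663606]
-13.5 [ 4.02701498e-01 -1.11707464e+00  3.13360665e-04] [-2.16978609  0.13341082  2.17079033  0.13503976]
-15 [ 4.00314988e-01 -1.28810635e+00  3.17387458e-04] [-3.11452674  0.193488    3.11598668  0.19586495]
time: 7.6
tool_pos: [528.2, -323.8, 200.6]
tcp_rot: [-0.501, 1.567, 2.386]
contact_force: [-1.3, 0.2, -1.4]
grip_width: 67.9
tool x [-0.0026  0.0024 -1.    ] y [-0.251 -0.968 -0.002] z [-0.968  0.251  0.003] j6 1.151
pos [ 528.2 -323.8  200.6] F [-1.3  0.2 -1.4] g 67.9 t 7.6
shift cm [ 7.06 -0.09 -0.13] spins [ 3.1397e+00 -1.9000e-03]
```

View pics/w7.png

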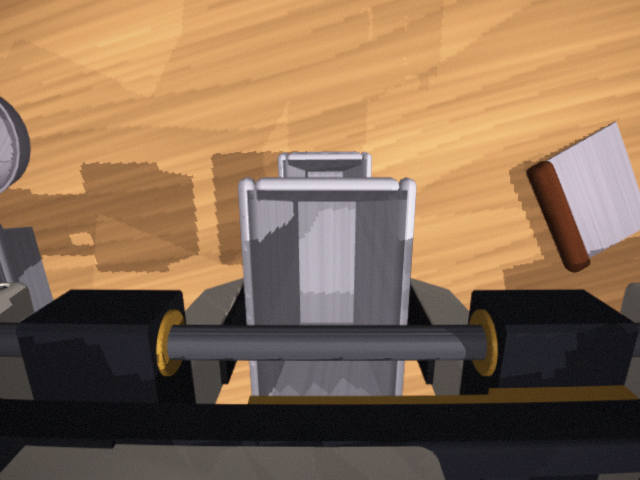

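View pics/side7c.png

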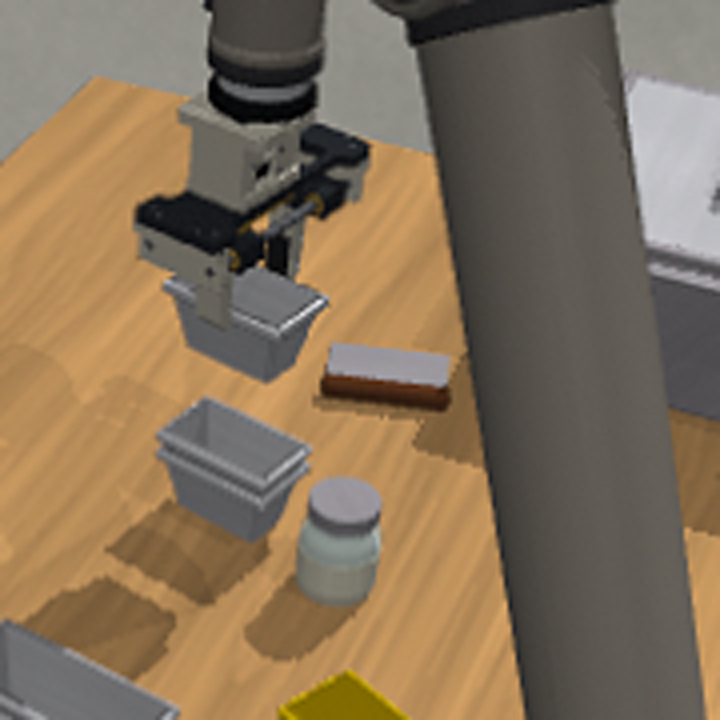

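```bash
python3 -m crank '[{"dx":2,"dy":-0.1,"dz":0,"spin":-0.002},{"dx":4.5,"dy":-0.1,"dz":0,"spin":-0.002},{"dx":6.5,"dy":-0.1,"dz":0,"spin":-0.002},{"dx":7.5,"dy":-0.1,"dz":0,"spin":-0.002},{"dx":8.5,"dy":-0.1,"dz":0,"spin":-0.002},{"dx":9.5,"dy":-0.1,"dz":0,"spin":-0.002},{"dx":10.5,"dy":-0.1,"dz":0,"spin":-0.002},{"dx":10.5,"dy":-0.1,"dz":0,"spin":-0.002},{"dx":10.5,"dy":-0.1,"dz":0,"spin":-0.002}]'
python3 - <<'E'
from h import *
from plant import capture,sensors
import pickle
o=sensors.get_obs(); plan(528.8,-322.6,80.6,-.252,o)
c=capture("wrist"); cv2.imwrite("pics/w8.png",c["frame"]); pickle.dump((o,c),open("w8.pkl","wb"))
E
```

```text
time: 8.45
tool_pos: [529.3, -322.5, 97.6]
tcp_rot: [-0.208, 1.571, 2.684]
contact_force: [0.4, -0.1, -1.7]
grip_width: 67.8
tool x [-3.e-04  1.e-04 -1.e+00] y [-0.248 -0.969 -0.   ] z [-0.969  0.248  0.   ] j6 1.15
pos [ 529.3 -322.5   97.6] F [ 0.4 -0.1 -1.7] g 67.8 t 8.45
shift cm [1.7  0.02 0.05] spins [-3.1398e+00  1.8000e-03]
```

View pics/w8.png

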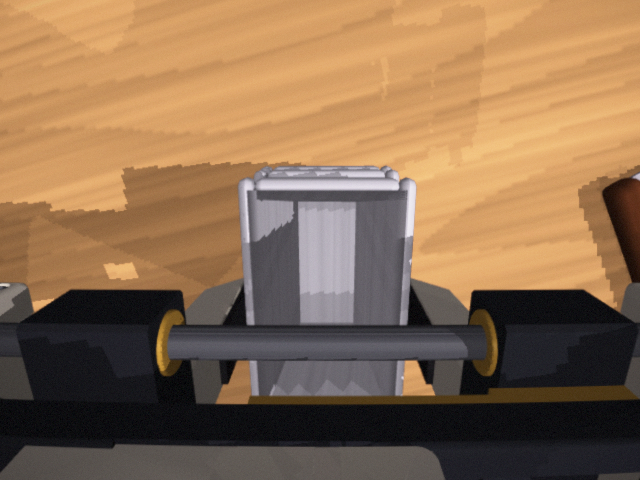

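Tin aligned over the stack (stack rim 255–398 behind tin rim 243–413). Continue down slowly.

```bash
python3 -m crank '[{"dx":0.4,"dy":0,"dz":0,"spin":0},{"dx":0.8,"dy":0,"dz":0,"spin":0},{"dx":1.1,"dy":0,"dz":0,"spin":0},{"dx":1.3,"dy":0,"dz":0,"spin":0},{"dx":1.3,"dy":0,"dz":0,"spin":0}]'
python3 -m crank '[{"dx":0.2,"dy":0,"dz":0,"spin":0},{"dx":0.3,"dy":0,"dz":0,"spin":0},{"dx":0.4,"dy":0,"dz":0,"spin":0},{"dx":0.4,"dy":0,"dz":0,"spin":0}]'
```

```text
time: 8.92
tool_pos: [529.2, -322.5, 84.4]
tcp_rot: [-0.393, 1.57, 2.498]
contact_force: [0.8, 0.1, -1.2]
grip_width: 67.8
time: 9.25
tool_pos: [529.3, -322.8, 83.1]
tcp_rot: [2.387, 1.569, -1.004]
contact_force: [-5.9, 2.5, 13.2]
grip_width: 67.6
```

```bash
python3 -m crank '[{"dx":0.1,"dy":0,"dz":0,"spin":0},{"dx":0.2,"dy":0,"dz":0,"spin":0},{"dx":0.3,"dy":0,"dz":0,"spin":0},{"dx":0.3,"dy":0,"dz":0,"spin":0}]'
python3 - <<'E'
from h import *
from plant import capture,sensors
plan(528.8,-322.6,80.6,-.252)
c=capture("wrist"); cv2.imwrite("pics/w9.png",c["frame"])
c=capture("side"); cv2.imwrite("pics/side9.png",c["frame"])
crop("pics/side9.png","pics/side9c.png",290,80,150,150,5)
E
```

```text
time: 9.58
tool_pos: [529.1, -322.6, 81.2]
tcp_rot: [2.431, 1.57, -0.961]
contact_force: [-9.0, 5.2, 20.2]
grip_width: 67.7
tool x [ 7.0e-04 -1.1e-03 -1.0e+00] y [-0.247 -0.969  0.001] z [-0.969  0.247 -0.001] j6 1.15
pos [ 529.1 -322.6   81.2] F [-9.   5.2 20.2] g 67.7 t 9.5833
shift cm [0.06 0.01 0.03] spins [-3.1395e+00  2.1000e-03]
```

View pics/side9c.png

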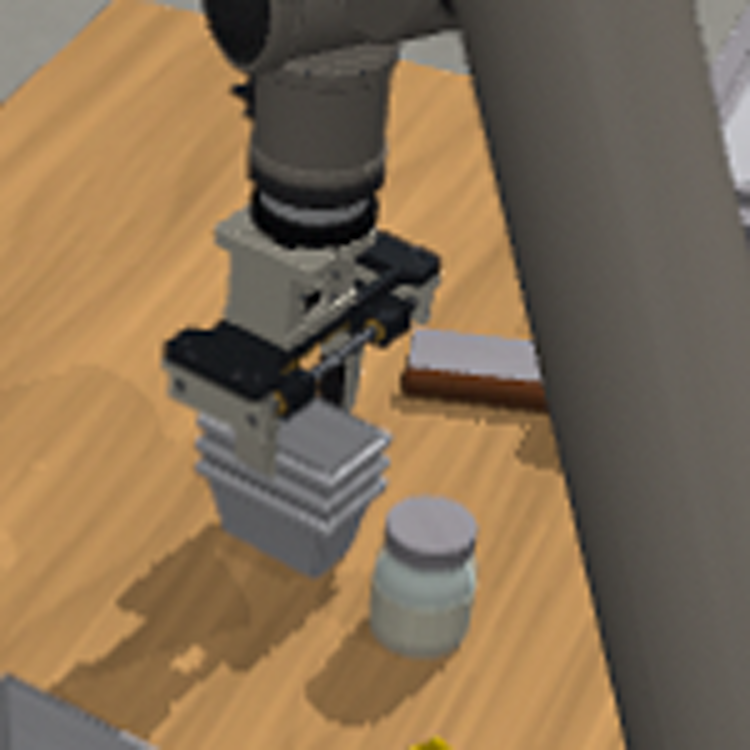

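View pics/w9.png

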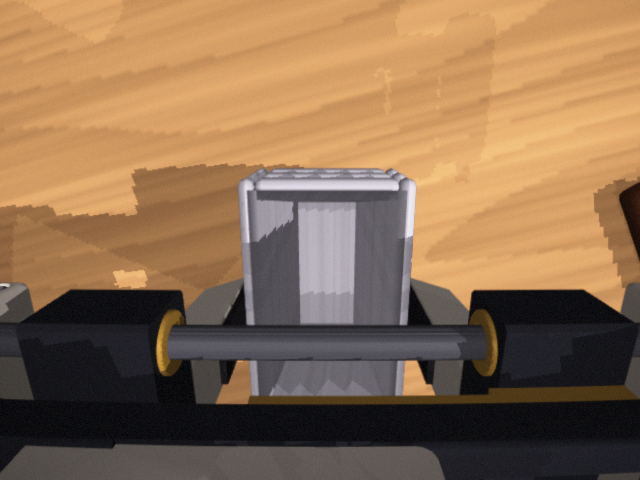

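```bash
python3 -m crank '[{"dx":0.1,"dy":0,"dz":0,"spin":0},{"dx":0.15,"dy":0,"dz":0,"spin":0},{"dx":0.15,"dy":0,"dz":0,"spin":0}]'; python3 -m crank '[{"dx":0,"dy":0,"dz":0,"spin":0},{"dx":-0.2,"dy":0,"dz":0,"spin":0},{"dx":-0.2,"dy":0,"dz":0,"spin":0},{"dx":-0.2,"dy":0,"dz":0,"spin":0},{"dx":-0.2,"dy":0,"dz":0,"spin":0}]' 100; python3 -m crank '[{"dx":-2,"dy":0,"dz":0,"spin":0},{"dx":-5,"dy":0,"dz":0,"spin":0},{"dx":-9,"dy":0,"dz":0,"spin":0},{"dx":-12,"dy":0,"dz":0,"spin":0},{"dx":-12,"dy":0,"dz":0,"spin":0},{"dx":-12,"dy":0,"dz":0,"spin":0}]'
python3 - <<'E'
from h import *
from plant import capture,sensors
import pickle
o=sensors.get_obs();plan(518,331,226,-.215,o)
c=capture("wrist"); cv2.imwrite("pics/w10.png",c["frame"]); pickle.dump((o,c),open("w10.pkl","wb"))
c=capture("side"); cv2.imwrite("pics/side10.png",c["frame"])
crop("pics/side10.png","pics/side10c.png",290,80,150,150,5)
crop('pics/w10.png','pics/w10c.png',260,130,130,150,4)
E
```

```text
time: 9.93
tool_pos: [529.1, -322.6, 81.1]
tcp_rot: [2.515, 1.569, -0.877]
contact_force: [-11.3, 7.9, 29.9]
grip_width: 67.5
time: 10.35
tool_pos: [529.3, -322.6, 77.9]
tcp_rot: [-0.308, 1.57, 2.583]
contact_force: [0.9, 0.8, -0.2]
grip_width: 91.1
time: 10.85
tool_pos: [530.1, -323.2, 200.0]
tcp_rot: [2.71, 1.567, -0.682]
contact_force: [-0.4, 0.0, -0.4]
grip_width: 91.4
tool x [ 0.0032 -0.0026 -1.    ] y [-0.248 -0.969  0.002] z [-0.969  0.248 -0.004] j6 1.15
pos [ 530.1 -323.2  200. ] F [-0.4  0.  -0.4] g 91.4 t 10.85
shift cm [ -2.77 -63.08  17.36] spins [ 3.1064 -0.0352]
```

View pics/side10c.png

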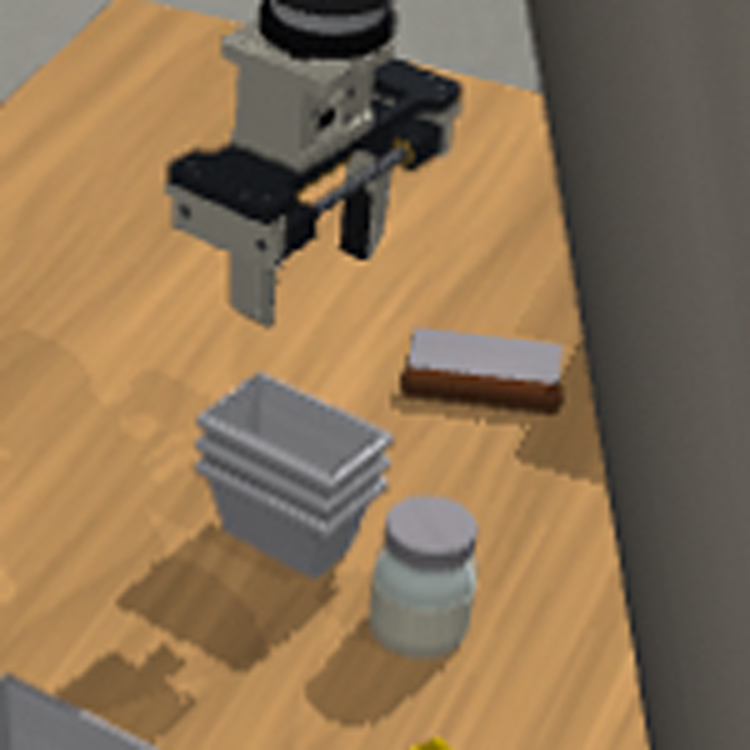

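View pics/w10c.png

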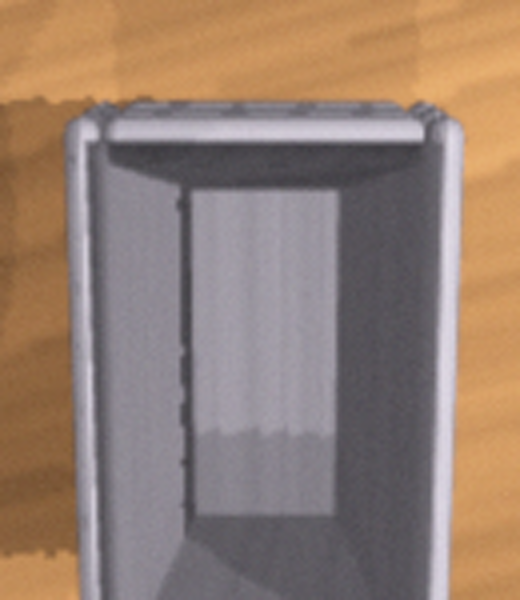

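```bash
python3 -m crank '[{"dx":0,"dy":-4,"dz":1.1,"spin":-0.002},{"dx":0,"dy":-8,"dz":2.2,"spin":-0.004},{"dx":0,"dy":-12,"dz":3.3,"spin":-0.006},{"dx":0,"dy":-16,"dz":4.4,"spin":-0.008},{"dx":0,"dy":-20,"dz":5.5,"spin":-0.01},{"dx":0,"dy":-24,"dz":6.6,"spin":-0.012},{"dx":0,"dy":-28,"dz":7.7,"spin":-0.014},{"dx":0,"dy":-32,"dz":8.8,"spin":-0.016},{"dx":0,"dy":-36,"dz":9.9,"spin":-0.018},{"dx":0,"dy":-40,"dz":11,"spin":-0.02},{"dx":0,"dy":-44,"dz":12.1,"spin":-0.022},{"dx":0,"dy":-48,"dz":13.2,"spin":-0.024},{"dx":0,"dy":-52,"dz":14.3,"spin":-0.026},{"dx":0,"dy":-56,"dz":15.4,"spin":-0.03},{"dx":0,"dy":-60,"dz":16.5,"spin":-0.035},{"dx":0,"dy":-63.1,"dz":17.4,"spin":-0.035},{"dx":0,"dy":-63.1,"dz":17.4,"spin":-0.035},{"dx":0,"dy":-63.1,"dz":17.4,"spin":-0.035},{"dx":0,"dy":-63.1,"dz":17.4,"spin":-0.035}]'
python3 - <<'E'
from h import *
from plant import capture,sensors
import pickle
o=sensors.get_obs();plan(520,331,64,-.215,o)
c=capture("wrist"); cv2.imwrite("pics/w11.png",c["frame"]); pickle.dump((o,c),open("w11.pkl","wb"))
crop('pics/w11.png','pics/w11c.png',260,100,130,130,5)
crop('pics/w11.png','pics/w11d.png',260,220,130,110,5)
E
```

```text
time: 12.53
tool_pos: [516.3, 331.3, 196.3]
tcp_rot: [0.808, 1.567, -2.549]
contact_force: [0.0, -0.1, 0.0]
grip_width: 91.8
tool x [-0.0029 -0.002  -1.    ] y [-0.213 -0.977  0.003] z [-0.977  0.213  0.002] j6 2.232
pos [516.3 331.3 196.3] F [ 0.  -0.1  0. ] g 91.8 t 12.5333
shift cm [13.23 -0.09 -0.4 ] spins [-3.1414e+00  2.0000e-04]
```

View pics/w11.png

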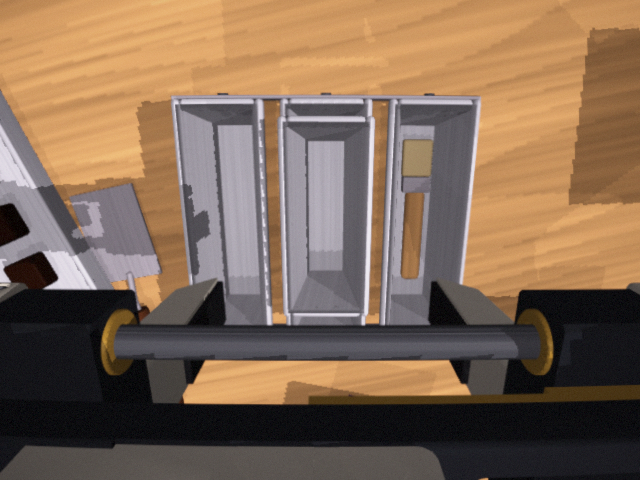

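View pics/w11c.png

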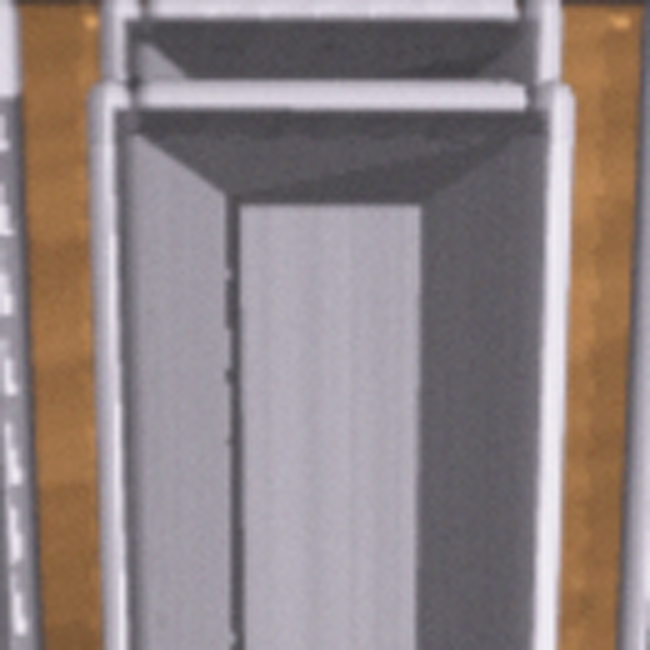

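View pics/w11d.png

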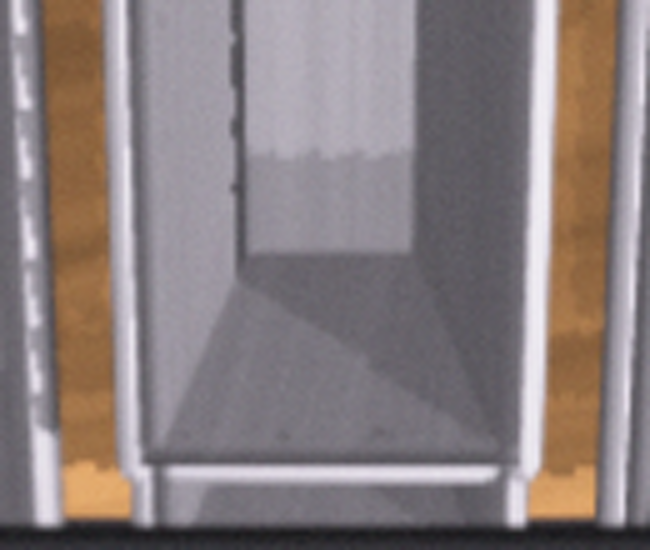

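```bash
python3 - <<'E'
from h import *
import pickle
o,c=pickle.load(open("w11.pkl","rb"));V=wristview(c,o["tool_pos"],o["tcp_rot"])
uv=unc([(88,83),(576,85)],5,(260,100))+unc([(540,478),(120,480)],5,(260,220))
x,e=fit(c,V,uv,153,68,76,(510,330,-.2));print("med",x,e)
plan(x[0],x[1],64,x[2])
E
```

```text
med [ 5.20589884e+02  3.30390799e+02 -2.17386149e-01] 1.1790779333598493
tool x [-0.0022 -0.0016 -1.    ] y [-0.214 -0.977  0.002] z [-0.977  0.214  0.002] j6 2.232
pos [516.6 330.8 196.9] F [ 0.2 -1.  -0.1] g 92.1 t 12.5833
shift cm [13.29 -0.08 -0.42] spins [-3.1401e+00  1.5000e-03]
```

```bash
python3 -m crank '[{"dx":4,"dy":-0.1,"dz":-0.4,"spin":0},{"dx":8,"dy":-0.1,"dz":-0.4,"spin":0},{"dx":11,"dy":-0.1,"dz":-0.4,"spin":0},{"dx":12.5,"dy":-0.1,"dz":-0.4,"spin":0},{"dx":13.2,"dy":-0.1,"dz":-0.4,"spin":0},{"dx":13.2,"dy":-0.1,"dz":-0.4,"spin":0},{"dx":13.2,"dy":-0.1,"dz":-0.4,"spin":0}]'
python3 - <<'E'
from h import *
from plant import capture,sensors
plan(520.5,330.5,64,-.217)
c=capture("wrist"); cv2.imwrite(f"pics/w12.png",c["frame"])
E
```

```text
time: 13.17
tool_pos: [521.9, 331.4, 67.0]
tcp_rot: [-2.619, 1.57, 0.306]
contact_force: [-0.4, 0.3, -0.4]
grip_width: 91.7
tool x [ 1.e-03  3.e-04 -1.e+00] y [-0.215 -0.977 -0.001] z [-0.977  0.215 -0.001] j6 2.229
pos [521.9 331.4  67. ] F [-0.4  0.3 -0.4] g 91.7 t 13.1667
shift cm [0.3  0.11 0.12] spins [-3.1411e+00  5.0000e-04]
```

View pics/w12.png

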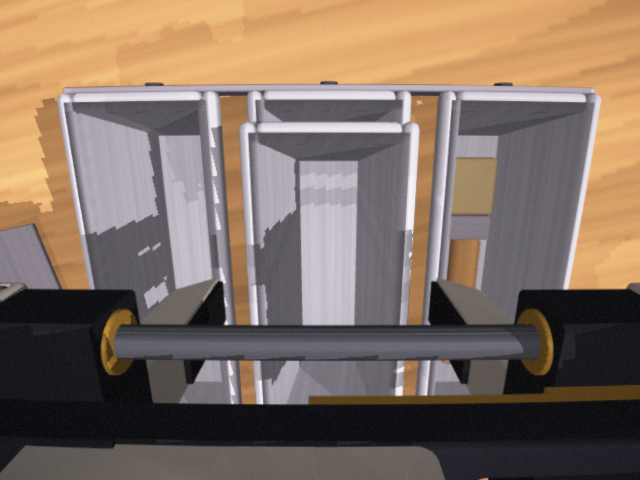

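```bash
python3 -m crank '[{"dx":0.15,"dy":0.1,"dz":0.1,"spin":0},{"dx":0.3,"dy":0.1,"dz":0.1,"spin":0},{"dx":0.3,"dy":0.1,"dz":0.1,"spin":0}]'; python3 -m crank '[{"dx":0,"dy":0,"dz":0,"spin":0},{"dx":0,"dy":0,"dz":0,"spin":0},{"dx":0,"dy":0,"dz":0,"spin":0},{"dx":0,"dy":0,"dz":0,"spin":0},{"dx":0,"dy":0,"dz":0,"spin":0},{"dx":0,"dy":0,"dz":0,"spin":0}]' 0
```

```text
time: 13.47
tool_pos: [520.1, 331.2, 63.9]
tcp_rot: [-2.57, 1.57, 0.356]
contact_force: [0.9, 0.2, -0.2]
grip_width: 91.4
time: 13.97
tool_pos: [519.8, 331.0, 63.2]
tcp_rot: [1.354, 1.57, -2.003]
contact_force: [0.5, -1.1, 1.6]
grip_width: 67.3
```

```bash
python3 -m crank '[{"dx":-0.1,"dy":0,"dz":0,"spin":0},{"dx":-0.2,"dy":0,"dz":0,"spin":0},{"dx":-0.3,"dy":0,"dz":0,"spin":0},{"dx":-0.4,"dy":0,"dz":0,"spin":0}]'; python3 -m crank '[{"dx":-0.2,"dy":0,"dz":0,"spin":0},{"dx":-0.4,"dy":0,"dz":0,"spin":0},{"dx":-0.6,"dy":0,"dz":0,"spin":0},{"dx":-0.8,"dy":0,"dz":0,"spin":0},{"dx":-0.8,"dy":0,"dz":0,"spin":0}]'
python3 - <<'E'
from h import *
from plant import capture,sensors
for n in("wrist","side"):
  c=capture(n); cv2.imwrite(f"pics/{n}13.png",c["frame"])
crop("pics/side13.png","pics/side13c.png",160,240,200,180,4)
E
```

```text
time: 14.3
tool_pos: [519.4, 331.1, 66.2]
tcp_rot: [0.533, 1.569, -2.824]
contact_force: [1.7, 1.3, -12.0]
grip_width: 67.4
time: 14.72
tool_pos: [520.2, 331.4, 76.3]
tcp_rot: [-2.535, 1.569, 0.391]
contact_force: [-0.1, 0.0, -2.6]
grip_width: 67.3
```

View pics/wrist13.png

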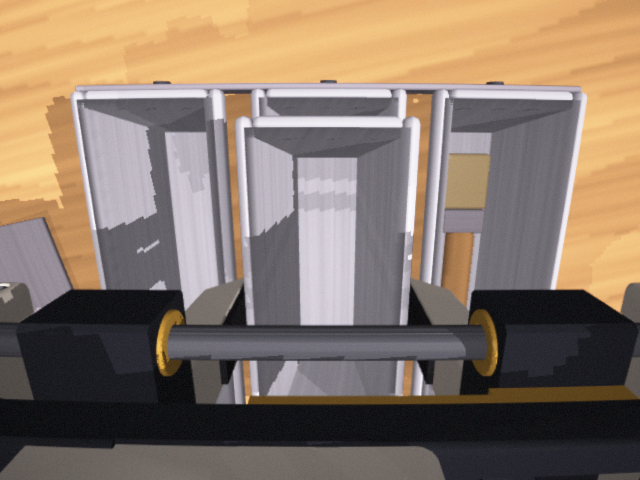

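View pics/side13c.png

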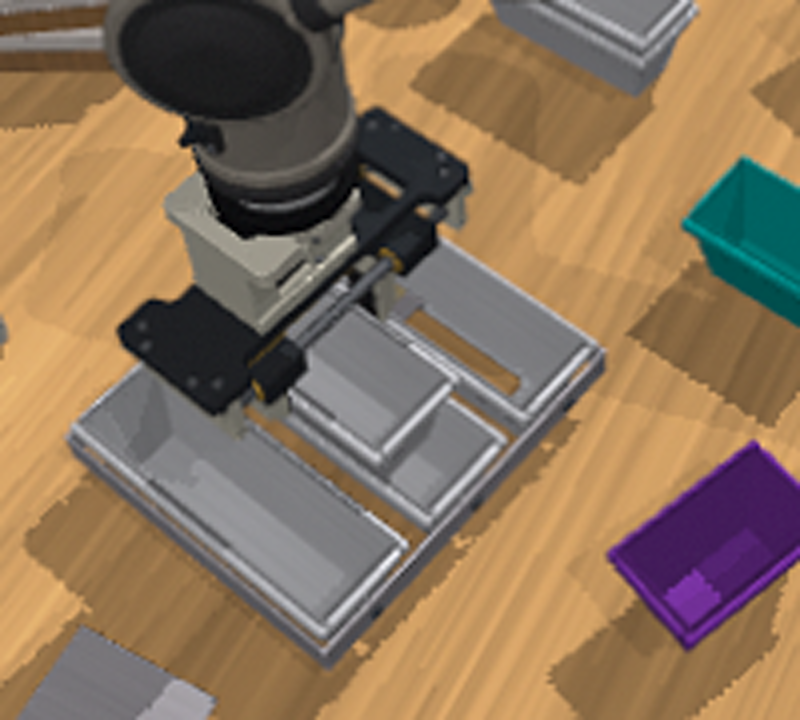

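```bash
python3 -m crank '[{"dx":-2,"dy":0,"dz":0,"spin":0},{"dx":-5,"dy":0,"dz":0,"spin":0},{"dx":-8,"dy":0,"dz":0,"spin":0},{"dx":-11,"dy":0,"dz":0,"spin":0},{"dx":-12,"dy":0,"dz":0,"spin":0},{"dx":-12,"dy":0,"dz":0,"spin":0}]'
python3 - <<'E'
from h import *
import pickle
crop('pics/wrist13.png','pics/w13c.png',225,105,210,60,3.8)
o,c=pickle.load(open("w4.pkl","rb"));V=np.linalg.inv(c["mount"])
uv=np.array([(234.5,117.5),(419.5,118)])
for d in (-12.5,-14):
    def f(p):
        a=p[2]; P=[]
        for sy in(-34,34):
            z,y=-76.5,sy
            P.append([d,p[0]+y*np.cos(a)-z*np.sin(a),p[1]+y*np.sin(a)+z*np.cos(a)])
        return np.r_[(proj(c,P,V)-uv).ravel()]
    r=least_squares(f,[0,0,0]); print(d,r.x,r.fun)
plan(527.5,-9.8,190,-.182)
E
```

```text
time: 15.32
tool_pos: [521.2, 331.9, 198.2]
tcp_rot: [-2.494, 1.565, 0.433]
contact_force: [-0.7, 0.4, -3.1]
grip_width: 67.6
-12.5 [ 0.16219366 -0.44545667  0.00284925] [-1.42814615  0.07927922  1.42915344  0.08706823]
-14 [ 0.16056338 -0.39374892  0.00284951] [-2.39753484  0.13454312  2.39924957  0.14760739]
tool x [ 0.0057  0.0026 -1.    ] y [-0.213 -0.977 -0.004] z [-0.977  0.214 -0.005] j6 2.229
pos [521.2 331.9 198.2] F [-0.7  0.4 -3.1] g 67.6 t 15.3167
shift cm [ 0.73 33.25 -7.91] spins [ 3.1084 -0.0332]
```

View pics/w13c.png

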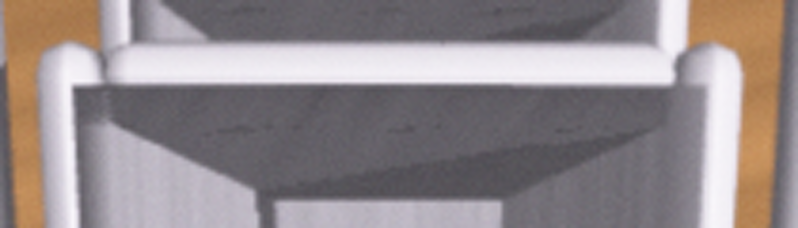

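```bash
python3 -m crank '[{"dx":0,"dy":3,"dz":-0.7,"spin":-0.004},{"dx":0,"dy":7,"dz":-1.7,"spin":-0.008},{"dx":0,"dy":11,"dz":-2.6,"spin":-0.012},{"dx":0,"dy":15,"dz":-3.6,"spin":-0.016},{"dx":0,"dy":19,"dz":-4.5,"spin":-0.02},{"dx":0,"dy":23,"dz":-5.5,"spin":-0.024},{"dx":0,"dy":27,"dz":-6.4,"spin":-0.028},{"dx":0,"dy":30,"dz":-7.1,"spin":-0.033},{"dx":0,"dy":32,"dz":-7.6,"spin":-0.033},{"dx":0,"dy":33.2,"dz":-7.9,"spin":-0.033},{"dx":0,"dy":33.2,"dz":-7.9,"spin":-0.033},{"dx":0,"dy":33.2,"dz":-7.9,"spin":-0.033}]'
python3 - <<'E'
from h import *
from plant import capture,sensors
import pickle
o=sensors.get_obs(); plan(527.3,-9.9,100,-.182,o)
c=capture("wrist"); cv2.imwrite("pics/w14.png",c["frame"]); pickle.dump((o,c),open("w14.pkl","wb"))
E
```

```text
time: 16.32
tool_pos: [525.5, -9.8, 193.8]
tcp_rot: [-0.181, 1.568, 2.777]
contact_force: [-0.7, 0.5, -2.6]
grip_width: 67.5
tool x [-2.4e-03  9.0e-04 -1.0e+00] y [-0.182 -0.983 -0.   ] z [-0.983  0.182  0.002] j6 1.589
pos [525.5  -9.8 193.8] F [-0.7  0.5 -2.6] g 67.5 t 16.3167
shift cm [ 9.38 -0.02 -0.2 ] spins [ 3.1403e+00 -1.3000e-03]
```

View pics/w14.png

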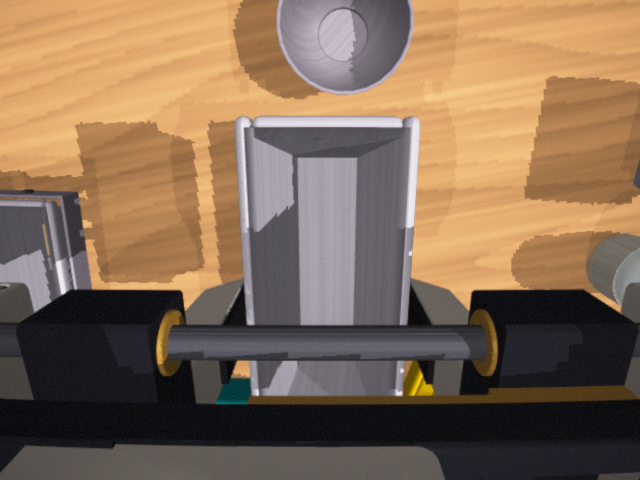

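```bash
python3 -m crank '[{"dx":2,"dy":0,"dz":-0.1,"spin":0},{"dx":4.5,"dy":0,"dz":-0.1,"spin":0},{"dx":6.5,"dy":0,"dz":-0.1,"spin":0},{"dx":7.5,"dy":0,"dz":-0.1,"spin":0},{"dx":8.5,"dy":0,"dz":-0.1,"spin":0},{"dx":9.5,"dy":0,"dz":-0.1,"spin":0},{"dx":9.5,"dy":0,"dz":-0.1,"spin":0},{"dx":9.5,"dy":0,"dz":-0.1,"spin":0}]'
python3 - <<'E'
from h import *
from plant import capture,sensors
import pickle
o=sensors.get_obs(); plan(527.3,-9.9,81,-.182,o)
c=capture("wrist"); cv2.imwrite("pics/w15.png",c["frame"])
c=capture("side"); cv2.imwrite("pics/side15.png",c["frame"])
crop("pics/side15.png","pics/side15c.png",240,140,150,150,5)
E
```

```text
time: 17.03
tool_pos: [527.3, -9.9, 100.3]
tcp_rot: [1.529, 1.571, -1.794]
contact_force: [0.2, 0.1, -2.7]
grip_width: 67.5
tool x [-0.e+00 -1.e-04 -1.e+00] y [-0.181 -0.984  0.   ] z [-0.984  0.181  0.   ] j6 1.588
pos [527.3  -9.9 100.3] F [ 0.2  0.1 -2.7] g 67.5 t 17.0333
shift cm [ 1.93 -0.    0.  ] spins [-3.1414e+00  2.0000e-04]
```

View pics/w15.png

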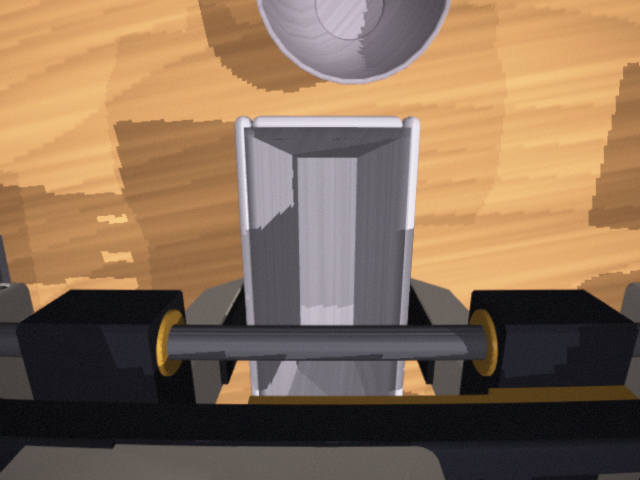

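View pics/side15c.png

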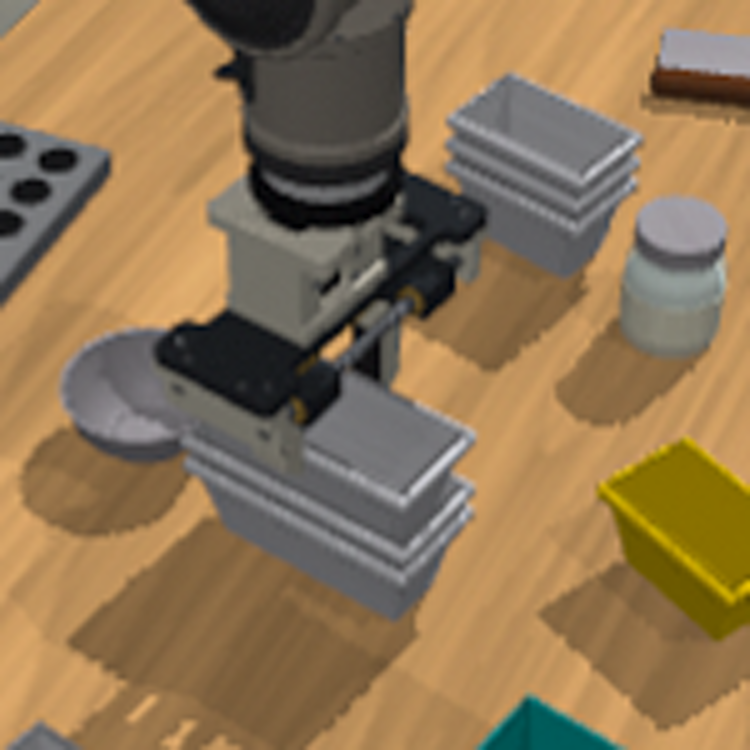

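```bash
python3 -m crank '[{"dx":0.5,"dy":0,"dz":0,"spin":0},{"dx":0.9,"dy":0,"dz":0,"spin":0},{"dx":1.3,"dy":0,"dz":0,"spin":0},{"dx":1.6,"dy":0,"dz":0,"spin":0},{"dx":1.6,"dy":0,"dz":0,"spin":0}]'
python3 -m crank '[{"dx":0.2,"dy":0,"dz":0,"spin":0},{"dx":0.35,"dy":0,"dz":0,"spin":0},{"dx":0.5,"dy":0,"dz":0,"spin":0},{"dx":0.6,"dy":0,"dz":0,"spin":0},{"dx":0.6,"dy":0,"dz":0,"spin":0}]'
```

```text
time: 17.55
tool_pos: [526.8, -9.7, 84.0]
tcp_rot: [-0.764, 1.57, 2.195]
contact_force: [-1.0, 3.5, -1.9]
grip_width: 67.5
time: 17.97
tool_pos: [526.5, -9.4, 81.1]
tcp_rot: [-1.633, 1.57, 1.326]
contact_force: [-13.0, 5.8, 26.3]
grip_width: 67.4
```

```bash
python3 -m crank '[{"dx":0.1,"dy":0,"dz":0,"spin":0},{"dx":0.15,"dy":0,"dz":0,"spin":0},{"dx":0.15,"dy":0,"dz":0,"spin":0}]'
python3 - <<'E'
from h import *
from plant import capture
c=capture("side"); cv2.imwrite("pics/side16.png",c["frame"])
crop("pics/side16.png","pics/side16c.png",240,140,150,150,5)
E
```

```text
time: 18.22
tool_pos: [526.5, -9.4, 81.0]
tcp_rot: [-2.501, 1.57, 0.459]
contact_force: [-17.0, 6.4, 40.0]
grip_width: 67.2
```

View pics/side16c.png

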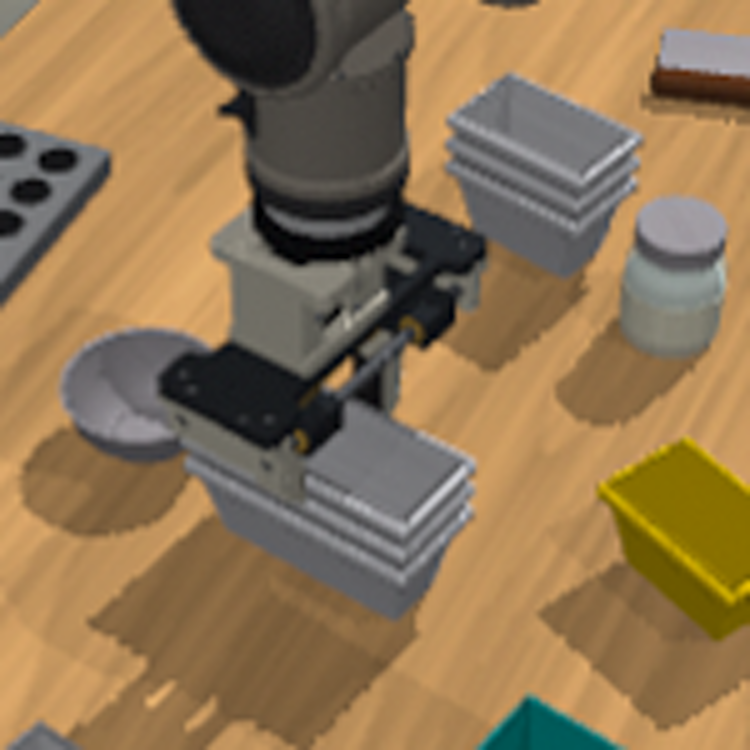

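```bash
python3 -m crank '[{"dx":-0.3,"dy":0,"dz":0,"spin":0},{"dx":-0.3,"dy":0,"dz":0,"spin":0}]'; python3 -m crank '[{"dx":0,"dy":0,"dz":0,"spin":0},{"dx":0,"dy":0,"dz":0,"spin":0},{"dx":0,"dy":0,"dz":0,"spin":0},{"dx":0,"dy":0,"dz":0,"spin":0},{"dx":-0.5,"dy":0,"dz":0,"spin":0}]' 100; python3 -m crank '[{"dx":-2,"dy":0,"dz":0,"spin":0},{"dx":-5,"dy":0,"dz":0,"spin":0},{"dx":-9,"dy":0,"dz":0,"spin":0},{"dx":-13,"dy":0,"dz":0,"spin":0},{"dx":-15,"dy":0,"dz":0,"spin":0},{"dx":-15,"dy":0,"dz":0,"spin":0}]'
python3 - <<'E'
from h import *
from plant import capture,sensors
import pickle
o=sensors.get_obs()
c=capture("wrist"); cv2.imwrite("pics/w17.png",c["frame"]); pickle.dump((o,c),open("w17.pkl","wb"))
c=capture("side"); cv2.imwrite("pics/side17.png",c["frame"])
crop("pics/side17.png","pics/side17c.png",240,140,180,150,4)
c=capture("top"); cv2.imwrite("pics/top17.png",c["frame"])
E
```

```text
time: 18.43
tool_pos: [527.1, -10.1, 81.1]
tcp_rot: [3.043, 1.57, -0.28]
contact_force: [-6.8, 2.5, 16.1]
grip_width: 67.2
time: 18.85
tool_pos: [526.6, -10.3, 83.7]
tcp_rot: [0.089, 1.569, 3.048]
contact_force: [-0.5, 0.1, -0.1]
grip_width: 90.9
time: 19.35
tool_pos: [529.6, -10.6, 240.4]
tcp_rot: [-3.134, 1.56, -0.175]
contact_force: [0.3, 0.8, -0.0]
grip_width: 91.7
```

View pics/side17c.png

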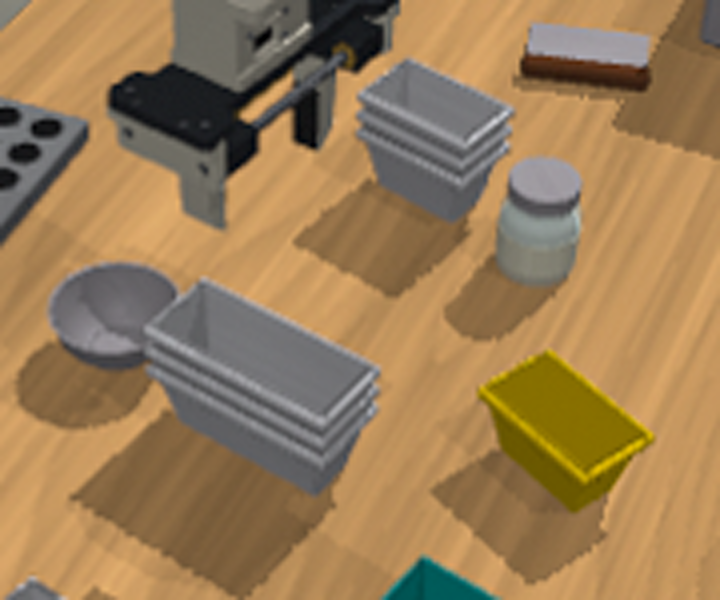

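View pics/w17.png

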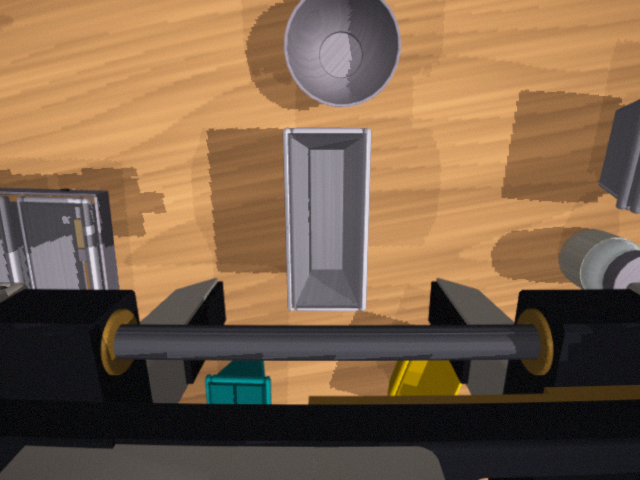

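View pics/side17.png

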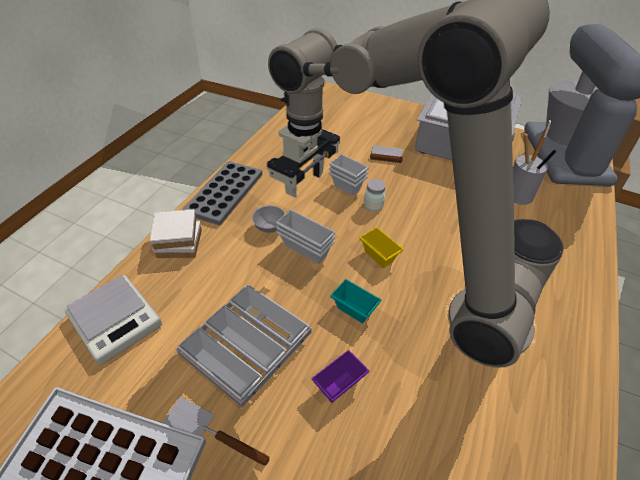

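```bash
python3 - <<'E'
from h import *
from plant import capture
c=capture("side");i=cv2.resize(c["frame"][140:290,240:420],None,fx=4,fy=4,interpolation=cv2.INTER_CUBIC)
for L,p in((153,(527,-10,-.182)),(108,(529.5,-323,-.252))):
  for z,col in((96,(0,0,255)),(78,(0,255,0)),(60,(255,0,0))):
    q=(proj(c,rect(L,68,z,*p),c["view"])-[240,140]+.5)*4-.5
    cv2.polylines(i,[q.round().astype(int)],True,col,1)
cv2.imwrite("pics/chk.png",i)
E
```

```text
(no output)
```

View pics/chk.png

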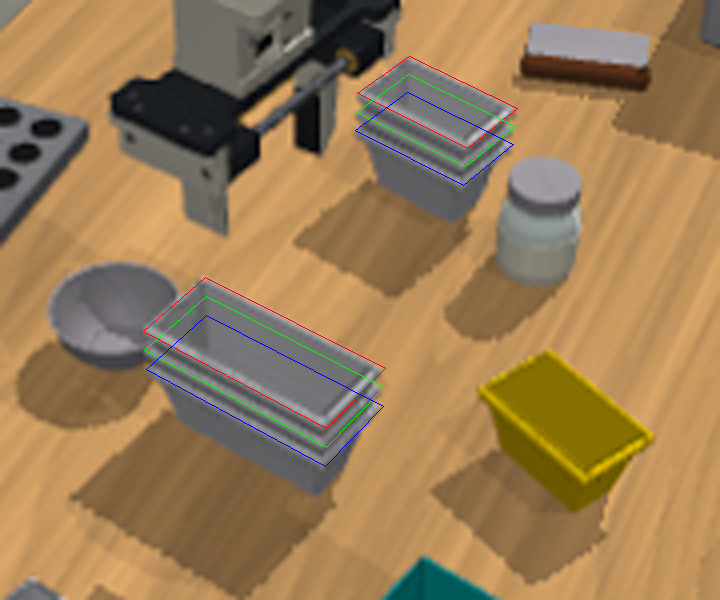

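The overlaid rims at 96, 78 and 60 mm match all three rims of both stacks, to within about 1 px. Handing in.

```bash
python3 -c "
from plant import bot
print(bot.close_job())"
```

```text
the job is handed in; nothing more can be done
None
```

Both tins are home and the job is handed in, at about 19.5 s on the robot's clock. I pulled the small tin out of the medium one, which stayed in the strap, and pressed it onto the small stack. Then I drew the medium tin from the strap and pressed it onto the medium stack.

**Seating:** Each tin pressed down to a hard stop with the fingertips at 81 mm, the height expected for fully home. The side picture shows three evenly spaced, level rims on each stack. They match rims drawn at 96, 78 and 60 mm to about a pixel.

**Force:** At the end of the medium tin's press the wrist force read 40 N vertically and about 18 N sideways, well under the 120 N wrist limit. The load went through the gripped rim, not the gripper's body.

**Surroundings:** By eye, the strap, jar, bowl, scraper, spatula and brush stand where they did at the start; I did not re-measure them. The gripper was open and about 145 mm above the medium stack when I handed in.

**Disagreement:** The top and wrist cameras placed the stacks 2 to 3 mm apart. I used the wrist camera's figures, and the tins went in well centred. No check failed.

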